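Set a rinsed sample bottle to drain on its peg

ROBOT

A 7-joint arm with a two-finger parallel gripper is mounted at the origin on the work surface. World frame = base frame: x ahead of the robot, y to its left, z up, the work surface at z = 0. Lengths are in m, angles in rad, forces in N, time in s.
With the tool pointing down it reaches from about 0.425 to 0.925 m from the base axis. Payload 6.8 kg.
Tool frame: the origin (TCP) lies at the very end of the fingers, on their centre line; the grasp point (between the pads) lies 19 mm behind it; z points along the fingers, x is the direction in which the jaws open and shut, and the axes are right-handed (so a half turn about z gives the same grasp; the last joint's range is limited). The gripper opens to 85 mm and grips with 20 to 120 N. Pads are 22 mm wide; open, the fingers measure 114 mm over their backs; the gripper's body (76 mm by 85 mm) begins 54 mm behind the grasp point. The pads swing forward as they close: fully open they stand 13 mm farther back than shut.
Start: joints at [-1.435, 0.477, 0.022, 1.555, -0.011, 1.109, -0.083], TCP at [0.163, 0.655, 0.231] pointing down, gripper open.
Joint ranges: [-2.96, 2.96], [-0.34, 2.1], [-1.41, 1.46], [0.24, 2.44], [-1.37, 4.51], [0.17, 1.92], [-2.96, 2.96]. Speed limits (rad/s): [2.39, 2.39, 3.14, 3.14, 3.14, 3.14, 3.14].

INTERFACE

Orientations are given as a rotation vector (axis times angle).
In Python, from bench import r, grab_frame gives the robot as it stands. The module is installed in compiled form; this text tells all that it offers.
- The arm moves only by the tool send_rows, never from a script. Its argument "series" is a list of rows, each a list of 2 entries, a list of its own where there are three numbers: the shift along the tool's x, y, z in m, then the turn, a rotation vector about the tool's x, y, z in units of 5 degrees (1.0 is 5 degrees). A call has 1 to 20 rows; each row shifts and turns the commanded pose from where the row before left it, along the tool's axes as they then stand; what a row does not reach is not made up. A row lasts 1/8 s, in which the tool goes at most 62.5 mm and 10.7 degrees, less where a joint would pass 70% of its speed; a pose out of reach is approached as far as the arm can. A call is refused whole if a number of a shift passes 0.0625 or a number of a turn 1, either way. A call with a gripper value outside its range is refused whole. "fingers" is the closure in counts, from 0 (fully open) to 255 (shut), set as the call begins (left out, the last holds). The fingers move at their own pace and stop on an object; "grip_force" is the grip in N (left out, the last holds). Time passes only in rows, so rows that do not move let the fingers close. It gives the time, the measured TCP pose, the force and the opening at its end, in the units of the state.
- r.get_obs(): the state, without advancing time (a new reading comes with each control period).
- grab_frame(name): name is "scene" or "top" or "wrist"; returns a dict with "frame" (400x640x3 uint8, red, green, blue), "fx", "fy", "cx", "cy" (pixels), "origin" and "rotation" of the camera in the world; the wrist camera has in their place "T_tool_cam" (4x4, takes a point from camera to tool coordinates, whose origin is the TCP and whose axes are the tool frame's). Camera axes: x right, y down, z forward; pixel columns grow to the right and rows downward; lengths in m; the calibration is good to about 2 mm. A picture is of the moment at which its call begins: read the wrist's pose just before it. There is no depth.
- r.hand_in(): hands the job in, once; it reports no verdict.
The state is a dict: "clock": time; "joints": joint angles; "qvel": joint speeds; "tau": joint torques, N m; "tcp_pos": TCP position; "orientation": TCP orientation; "contact_force": force on the tool from outside, world axes, zero at the start; "moment": the same for the moment, N m; "grip_width": finger opening in m.
Only numpy, scipy, OpenCV 4.12 (cv2) and the standard library are available. Lean on these libraries where they do the work, as an engineer would, in place of code of your own. Each camera call takes 0.05 s, during which the arm holds its last target.

TASK

Set the rinsed square bottle to drain: it must end upside down on the thin peg of the drip-pan rack, neck slid right down over the peg so that its mouth rests on the peg's collar. Turn it over in two holds: lay it gently on its side on the bench and let go of it, then take it again round the body, turn it neck down and lower it gently over the peg. Do not topple or drop the bottle, and leave the jar that is already draining and the other things on the bench where they are.

Things in the scene. Friction and masses are not known exactly. Their poses are not given: they have to be found in the camera images.
- bottle: The open square bottle, clear glass, about 0.17 kg, upright on the bench at first. 132 mm tall: body 44 x 44 mm with flat faces (normals along its x and y axes) up to 90 mm; shoulder sloping in to 106 mm; round neck 29 mm outside, its bore 20 mm wide and open into the hollow body. Origin: centre of the base's underside; z axis: from base to mouth.
- bottle_mouth (a point): Centre of the bottle's open mouth, 132 mm from the base along the bottle's z axis.
- bottle_mid (a point): Point on the bottle's axis 45 mm from the base: the middle of the square body, near the balance point. 22 mm above the bench when the bottle lies on a flat face.
- rack: The fixed drain rack: a shallow steel drip pan 140 mm (its x) by 400 mm (its y), rim 28 mm above the bench, with three upright pegs in a row along its y axis, 130 mm apart, the middle one at the pan's centre. Which peg stands in which place varies. Origin: centre of the pan, on the bench.
- thin_peg_collar (a point): Centre of the top face of the thin peg's collar, at the root of the peg, where the bottle's mouth must rest; 33 mm above the bench. The thin peg is a steel rod 12 mm thick standing vertically 65 mm above this point, with a rounded taper at its tip; its collar is a flat disc 42 mm across. The other two pegs are 32 mm thick, too stout for the bottle's neck, and 55 mm tall over collars 72 mm across.
- thin_peg: The thin peg with its collar, fixed in the pan. Origin: centre of its foot, 8 mm above the bench; z axis up.
- jar: Wide-mouthed clear glass jar, 72 mm across, 95 mm tall, loose, already draining upside down over one of the stout pegs (its top 128 mm above the bench). Leave it. Origin: centre of its mouth, which is underneath.
- ratchet: Steel ratchet wrench with a socket lying on the bench, 190 mm long, 45 mm high at most. Leave it. Origin: under its middle.
- rod_end: Steel rod end (eye 60 mm across with a short shank), lying on the bench, 28 mm high. Leave it. Origin: under the centre of the eye.
- closed_jar: Round closed jar, 68 mm across, 85 mm tall, standing on the bench. Leave it. Origin: centre of its underside.
There are look-alikes about, which are no part of the job. What is shaped like the bottle but pink or red is not meant.

How it is judged:
On the way:
1. the bottle lies on its side on the bench, let go and still (angle between bottle's own z axis and vertical between 1.45 and 1.69 rad and height (world z) of bottle_mid below 0.026 m and contact force between the fingers and bottle below 0.1 N and linear speed of bottle below 0.02 m/s), for 0.2 s.
At the end, for the whole second after the job is handed in: The bottle stands upside down over the thin peg, its axis within 6 degrees of vertical, its mouth resting on the peg's collar (within 3 mm of it in height and 7 mm of its centre), released and at rest (horizontal distance between bottle_mouth and thin_peg_collar below 0.007 m and z of bottle_mouth in the frame of thin_peg_collar below 0.003 m and angle between bottle's own z axis and vertical above 3.04 rad and linear speed of bottle below 0.02 m/s and angular speed of bottle below 0.2 rad/s); the robot touches nothing.
It fails at once if the bottle is dropped or toppled: it falls out of the fingers, or is knocked, faster than a last centimetre or ten degrees of settling would let it (contact force between the fingers and bottle below 0.3 N and (linear speed of bottle above 0.5 m/s or angular speed of bottle above 7 rad/s)).
It fails at once if the bottle is banged or forced against the thin peg (contact force between bottle and thin_peg above 60 N).
It fails at once if the draining jar is shifted by more than 15 mm (distance of jar from where it was at the start of the episode above 0.015 m).
It fails at once if the ratchet, rod end or closed jar is shifted by more than 20 mm (distance of any of ratchet, rod_end, closed_jar from where it was at the start of the episode above 0.02 m).
It also fails if it takes over 72 s, if anything falls off the work surface, if the arm or the gripper's body presses on something with over 40 N, if the wrist force passes 120 N, or if a joint passes its speed limit or range.

## Working session

There is one attempt and no reset: what is moved stays moved. The work goes in short steps, Python scripts to look and compute and a tool call to move; the robot and the scene stay as the last step left them, time stands still between calls to the robot, and variables do not carry over. Pictures are saved under pics/ and viewed, and the job is handed in when it is done.

Besides the shell and the picture viewer there is one more tool, called after "Emit:" as name([rows], argument=value, ...), one row to a line, values as JSON. send_rows: Moves the arm, as the interface text tells. Its arguments: {"type":"object","properties":{"series":{"type":"array"},"fingers":{"type":"number"},"grip_force":{"type":"number"}},"required":["series"]}

```bash
mkdir -p pics; ls; python3 - <<'E'
from bench import r, grab_frame
import cv2,numpy as np
np.set_printoptions(precision=4,suppress=True)
o=r.get_obs()
for k,v in o.items(): print(k,np.array(v))
for n in ["scene","top","wrist"]:
    f=grab_frame(n); cv2.imwrite(f"pics/{n}0.png",f["frame"][:,:,::-1])
    print(n,{k:np.array(v) for k,v in f.items() if k!="frame"})
E
```

```text
pics
clock 0.0
joints [-1.4351  0.4778  0.0223  1.5564 -0.0115  1.1093 -0.0831]
qvel [-0.0009 -0.0008  0.0004 -0.0011 -0.0005 -0.0012 -0.0002]
tau [ -0.0004 -59.6465   1.608  -28.1189   0.0125   0.0095   0.    ]
tcp_pos [0.1628 0.6545 0.2303]
orientation [ 2.4741  1.934  -0.0021]
contact_force [0.8124 0.3027 0.1992]
moment [-0.012   0.0339  0.0167]
grip_width 0.08530736805378805
scene {'fx': array(406.8217), 'fy': array(406.8217), 'cx': array(321.3423), 'cy': array(202.4212), 'origin': array([ 1.4284, -0.0106,  0.7688]), 'rotation': array([-1.7302, -1.6381,  0.7828])}
top {'fx': array(443.3833), 'fy': array(443.3833), 'cx': array(311.5404), 'cy': array(201.1894), 'origin': array([0.5273, 0.0473, 1.2328]), 'rotation': array([-2.1668,  2.2219, -0.0728])}
wrist {'fx': array(322.7736), 'fy': array(322.7736), 'cx': array(324.1881), 'cy': array(203.1892), 'T_tool_cam': array([[ 1.    , -0.0002, -0.0008,  0.0008],
       [ 0.0004,  0.9535,  0.3015, -0.0761],
       [ 0.0007, -0.3015,  0.9535, -0.1445],
       [ 0.    ,  0.    ,  0.    ,  1.    ]])}
```

View pics/scene0.png

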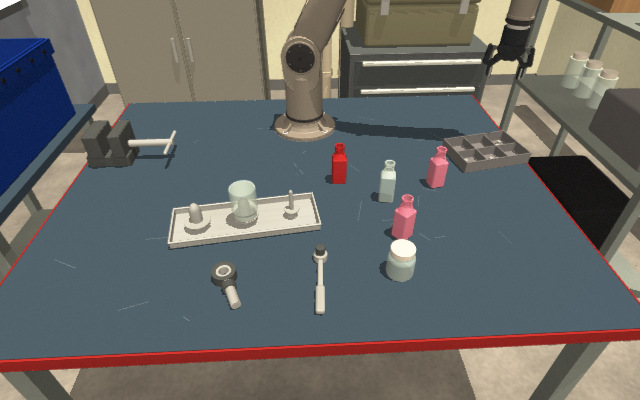

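View pics/top0.png

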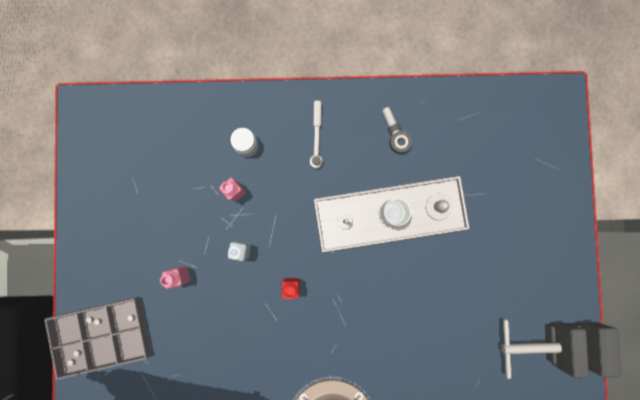

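View pics/wrist0.png

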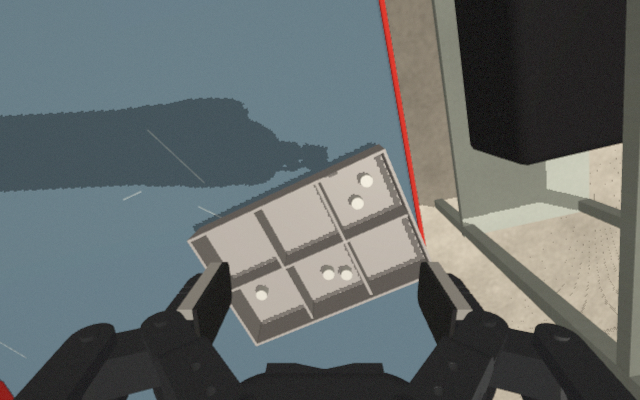

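Candidates (scene view): clear bottle (387,182), pink (437,168), pink (404,218), red (339,165). I choose the clear one, top view (238,252), and check it in close crops.

```bash
cat > h.py <<'E'
from bench import r, grab_frame
import cv2,numpy as np
from scipy.spatial.transform import Rotation as R
np.set_printoptions(precision=4,suppress=True)
def cam(n):
    o=r.get_obs(); f=grab_frame(n)
    K=np.array([[f["fx"],0,f["cx"]],[0,f["fy"],f["cy"]],[0,0,1]])
    if n=="wrist":
        T=np.eye(4);T[:3,:3]=R.from_rotvec(o["orientation"]).as_matrix();T[:3,3]=o["tcp_pos"]
        T=T@np.array(f["T_tool_cam"])
    else:
        T=np.eye(4);T[:3,:3]=R.from_rotvec(f["rotation"]).as_matrix();T[:3,3]=f["origin"]
    return f["frame"],K,T
def proj(K,T,P):
    P=np.atleast_2d(P);c=(P-T[:3,3])@T[:3,:3];u=c@K.T
    return u[:,:2]/u[:,2:]
def back(K,T,uv,z):
    uv=np.atleast_2d(uv).astype(float)
    d=np.c_[uv,np.ones(len(uv))]@np.linalg.inv(K).T@T[:3,:3].T
    return T[:3,3]+d*((z-T[2,3])/d[:,2])[:,None]
def crop(img,x0,y0,x1,y1,s,fn):
    c=cv2.resize(img[y0:y1,x0:x1],None,fx=s,fy=s,interpolation=cv2.INTER_CUBIC)
    cv2.imwrite(fn,c[:,:,::-1])
E
python3 - <<'E'
from h import *
a,K,T=cam("scene"); 
crop(a,355,150,425,210,8,"pics/sb.png"); crop(a,160,175,330,255,4.7,"pics/sr.png")
t,Kt,Tt=cam("top")
crop(t,205,230,275,280,10,"pics/tb.png"); crop(t,305,170,475,255,4.7,"pics/tr.png")
E
```

```text
(no output)
```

View pics/sb.png

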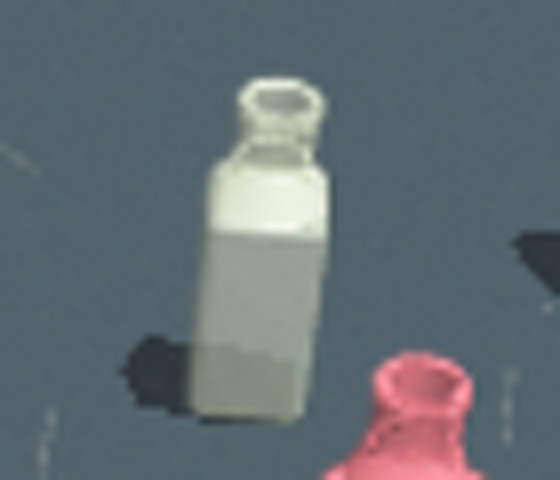

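View pics/sr.png

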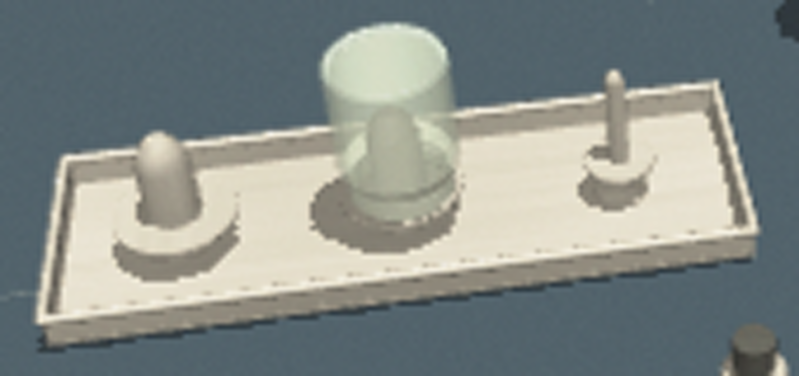

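View pics/tb.png

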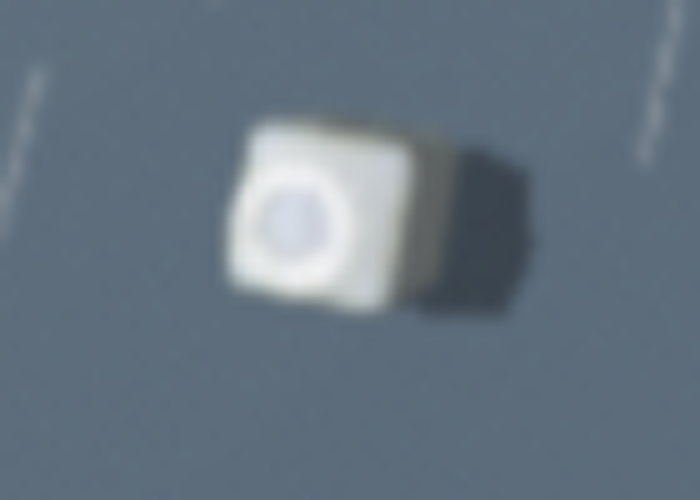

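View pics/tr.png

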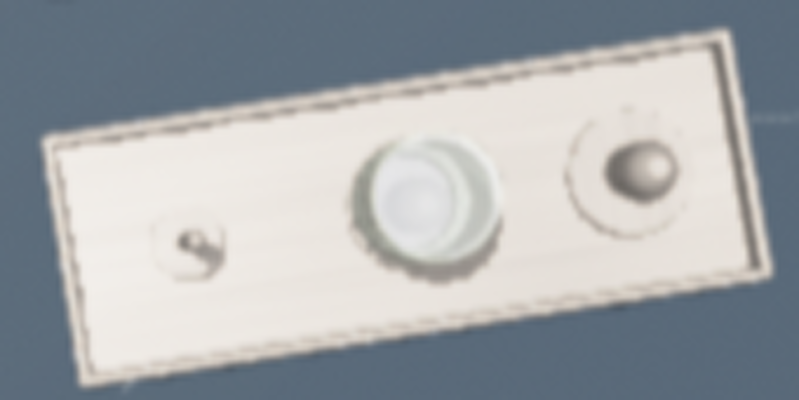

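```bash
python3 - <<'E'
from h import *
s,Ks,Ts=cam("scene");t,Kt,Tt=cam("top")
m=np.array([292,222])/10+[205,230]; print("mouth top",back(Kt,Tt,m-.45*0,.132))
m2=np.array([282,100])/8+[355,150]; print("mouth scene",back(Ks,Ts,m2,.132))
c=np.array([[250,125],[412,152],[387,312],[230,282]])/10+[205,230]
C=back(Kt,Tt,c,.09); print(C,C.mean(0)); d=np.diff(C[[0,1,2,3,0]],axis=0); print(np.degrees(np.arctan2(d[:,1],d[:,0])),np.linalg.norm(d,axis=1))
b=np.array([[192,415],[300,418]])/8+[355,150]; print("base scene",back(Ks,Ts,b,0))
# rack
rc=np.array([[45,137],[725,33],[770,275],[82,385]])/4.7+[305,170]
P=back(Kt,Tt,rc,.028);print(P,P.mean(0)); e=np.diff(P[[0,1,2,3,0]],axis=0);print(np.degrees(np.arctan2(e[:,1],e[:,0])),np.linalg.norm(e,axis=1))
rc=np.array([[62,157],[717,83],[757,232],[40,322]])/4.7+[160,175]
P=back(Ks,Ts,rc,.028);print(P,P.mean(0))
print("tip top",back(Kt,Tt,np.array([190,239])/4.7+[305,170],.098)); print("tip scene",back(Ks,Ts,np.array([614,73])/4.7+[160,175],.098))
print("collar top",back(Kt,Tt,np.array([190,245])/4.7+[305,170],.033)); print("collar scene",back(Ks,Ts,np.array([621,160])/4.7+[160,175],.033))
for n,u in dict(ratchet=[317,135],rodend=[401,142],cjar=[244,142],p1=[231,189],p2=[172,279],red=[290,289],jar=[396,213]).items(): print(n,back(Kt,Tt,u,.03))
E
```

```text
mouth top [[0.4715 0.2329 0.132 ]]
mouth scene [[0.4765 0.2341 0.132 ]]
[[0.4944 0.2504 0.09  ]
 [0.4864 0.209  0.09  ]
 [0.4458 0.216  0.09  ]
 [0.4545 0.256  0.09  ]] [0.4703 0.2328 0.09  ]
[-100.882   170.1317   77.7815   -8.1114] [0.0421 0.0412 0.0409 0.0403]
base scene [[0.489  0.2116 0.    ]
 [0.493  0.2517 0.    ]]
[[ 0.6043  0.0297  0.028 ]
 [ 0.6551 -0.3677  0.028 ]
 [ 0.5139 -0.3874  0.028 ]
 [ 0.4608  0.0121  0.028 ]] [ 0.5585 -0.1783  0.028 ]
[ -82.7158 -172.0502   97.567     6.9968] [0.4006 0.1426 0.403  0.1445]
[[ 0.5195 -0.3851  0.028 ]
 [ 0.4687  0.0131  0.028 ]
 [ 0.6105  0.031   0.028 ]
 [ 0.6618 -0.3649  0.028 ]] [ 0.5651 -0.1765  0.028 ]
tip top [[ 0.5423 -0.0468  0.098 ]]
tip scene [[ 0.5466 -0.0482  0.098 ]]
collar top [[ 0.5397 -0.052   0.033 ]]
collar scene [[ 0.5474 -0.0472  0.033 ]]
ratchet [[0.7802 0.0185 0.03  ]]
rodend [[ 0.7553 -0.2113  0.03  ]]
cjar [[0.7657 0.2188 0.03  ]]
p1 [[0.6375 0.2562 0.03  ]]
p2 [[0.399  0.4179 0.03  ]]
red [[0.3641 0.1019 0.03  ]]
jar [[ 0.561  -0.1904  0.03  ]]
```

```bash
cat >> h.py <<'E'
def pose():
    o=r.get_obs();T=np.eye(4);T[:3,:3]=R.from_rotvec(o["orientation"]).as_matrix();T[:3,3]=o["tcp_pos"];return T
def tool(az,a):
    """az: azimuth deg of tool x when down; lean a deg: tool z leans toward az+90"""
    x=np.array([np.cos(np.radians(az)),np.sin(np.radians(az)),0]);n=np.array([-x[1],x[0],0])
    z=np.sin(np.radians(a))*n+np.cos(np.radians(a))*np.array([0,0,-1.])
    return np.c_[x,np.cross(z,x),z]
def tgt(p,az,a,back=0):
    """TCP pose such that point p lies 'back' m behind TCP on tool axis"""
    T=np.eye(4);T[:3,:3]=tool(az,a);T[:3,3]=np.array(p)+back*T[:3,2];return T
def plan(A,B,N):
    M=np.linalg.inv(A)@B; w=R.from_matrix(M[:3,:3]).as_rotvec()/N; r1=R.from_rotvec(w).as_matrix()
    S=sum(np.linalg.matrix_power(r1,k) for k in range(N)); t=np.linalg.solve(S,M[:3,3])
    t=np.round(t,4); wu=np.round(np.degrees(w)/5,3)
    T=A.copy();D=np.eye(4);D[:3,:3]=R.from_rotvec(np.radians(wu*5)).as_matrix();D[:3,3]=t
    for k in range(N):
        T=T@D
        if k%max(1,N//4)==0 or k==N-1: print("  way",k,T[:3,3],"z",T[:3,2])
    print(N,"rows",[t.tolist(),wu.tolist()]," err mm",1e3*(T[:3,3]-B[:3,3])); return T
E
python3 - <<'E'
from h import *
A=pose(); print(A)
plan(A,tgt([.45,.10,.26],-10,0),20)
E
```

```text
[[ 0.2414  0.9704 -0.0001  0.1629]
 [ 0.9704 -0.2414 -0.0004  0.6549]
 [-0.0004  0.     -1.      0.2311]
 [ 0.      0.      0.      1.    ]]
  way 0 [0.1949 0.6421 0.2325] z [-0.0001 -0.0004 -1.    ]
  way 5 [0.3356 0.5447 0.2395] z [-0.0001 -0.0004 -1.    ]
  way 10 [0.4307 0.4024 0.2466] z [-0.0001 -0.0004 -1.    ]
  way 15 [0.4671 0.2352 0.2536] z [-0.0001 -0.0004 -1.    ]
  way 19 [0.4502 0.099  0.2593] z [-0.0001 -0.0004 -1.    ]
20 rows [[-0.0047, 0.0341, -0.0014], [0.0, 0.0, 0.86]]  err mm [ 0.2422 -0.9757 -0.7068]
```

Emit:
send_rows([
  [[-0.0047,0.0341,-0.0014],[0,0,0.86]],
  [[-0.0047,0.0341,-0.0014],[0,0,0.86]],
  [[-0.0047,0.0341,-0.0014],[0,0,0.86]],
  [[-0.0047,0.0341,-0.0014],[0,0,0.86]],
  [[-0.0047,0.0341,-0.0014],[0,0,0.86]],
  [[-0.0047,0.0341,-0.0014],[0,0,0.86]],
  [[-0.0047,0.0341,-0.0014],[0,0,0.86]],
  [[-0.0047,0.0341,-0.0014],[0,0,0.86]],
  [[-0.0047,0.0341,-0.0014],[0,0,0.86]],
  [[-0.0047,0.0341,-0.0014],[0,0,0.86]],
  [[-0.0047,0.0341,-0.0014],[0,0,0.86]],
  [[-0.0047,0.0341,-0.0014],[0,0,0.86]],
  [[-0.0047,0.0341,-0.0014],[0,0,0.86]],
  [[-0.0047,0.0341,-0.0014],[0,0,0.86]],
  [[-0.0047,0.0341,-0.0014],[0,0,0.86]],
  [[-0.0047,0.0341,-0.0014],[0,0,0.86]],
  [[-0.0047,0.0341,-0.0014],[0,0,0.86]],
  [[-0.0047,0.0341,-0.0014],[0,0,0.86]],
  [[-0.0047,0.0341,-0.0014],[0,0,0.86]],
  [[-0.0047,0.0341,-0.0014],[0,0,0.86]],
], fingers=0)

```text
clock: 2.85
tcp_pos: [0.4496, 0.097, 0.2594]
orientation: [-3.129, 0.281, 0.0]
contact_force: [-0.3, -0.3, -0.1]
grip_width: 0.0856
```

```bash
python3 - <<'E'
from h import *
print(r.get_obs()["joints"],r.get_obs()["clock"])
A=pose();print(A)
B=tgt([.474,.2335,.065],-10,60,back=.019-.09)
plan(A,B,14)
a,K,T=cam("wrist"); cv2.imwrite("pics/w1.png",a[:,:,::-1])
E
```

```text
[-0.8582  0.0782  0.5478  2.0424 -0.0476  1.0329 -0.4663] 2.85
[[ 0.984  -0.1781 -0.      0.4496]
 [-0.1781 -0.984   0.0002  0.097 ]
 [-0.0001 -0.0002 -1.      0.2594]
 [ 0.      0.      0.      1.    ]]
  way 0 [0.4496 0.0966 0.2462] z [ 0.0131  0.0737 -0.9972]
  way 3 [0.4504 0.1012 0.2069] z [ 0.0516  0.2903 -0.9555]
  way 6 [0.4527 0.1143 0.1697] z [ 0.0874  0.4924 -0.866 ]
  way 9 [0.4564 0.1353 0.1364] z [ 0.1186  0.6698 -0.733 ]
  way 12 [0.4613 0.163  0.1086] z [ 0.1437  0.8136 -0.5633]
  way 13 [0.4632 0.1735 0.1008] z [ 0.1505  0.8528 -0.5   ]
14 rows [[0.0, 0.0004, 0.0132], [0.857, -0.002, -0.003]]  err mm [-0.1208  0.5961  0.3407]
```

View pics/w1.png

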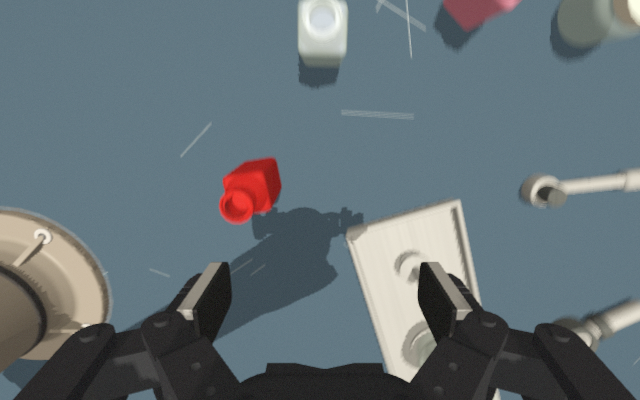

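Emit:
send_rows([
  [[0,0.0004,0.0132],[0.857,0,0]],
  [[0,0.0004,0.0132],[0.857,0,0]],
  [[0,0.0004,0.0132],[0.857,0,0]],
  [[0,0.0004,0.0132],[0.857,0,0]],
  [[0,0.0004,0.0132],[0.857,0,0]],
  [[0,0.0004,0.0132],[0.857,0,0]],
  [[0,0.0004,0.0132],[0.857,0,0]],
  [[0,0.0004,0.0132],[0.857,0,0]],
  [[0,0.0004,0.0132],[0.857,0,0]],
  [[0,0.0004,0.0132],[0.857,0,0]],
])

```text
clock: 4.15
tcp_pos: [0.457, 0.1371, 0.1364]
orientation: [-2.384, 0.21, -0.083]
contact_force: [0.1, 0.3, -0.3]
grip_width: 0.0857
```

```bash
python3 - <<'E'
from h import *
print(r.get_obs()["joints"],r.get_obs()["clock"])
A=pose();print(A)
B=tgt([.474,.2335,.065],-10,60,back=.019-.09)
plan(A,B,5)
a,K,T=cam("wrist"); cv2.imwrite("pics/w2.png",a[:,:,::-1])
E
```

```text
[-0.305   0.4028  0.4227  2.2964 -1.2915  0.961   0.9642] 4.15
[[ 0.9846 -0.1276  0.1196  0.457 ]
 [-0.1749 -0.7202  0.6714  0.1371]
 [ 0.0005 -0.6819 -0.7314  0.1364]
 [ 0.      0.      0.      1.    ]]
  way 0 [0.4581 0.1434 0.1284] z [ 0.1267  0.7129 -0.6897]
  way 1 [0.4593 0.1501 0.1208] z [ 0.1334  0.752  -0.6455]
  way 2 [0.4606 0.1572 0.1136] z [ 0.1395  0.7884 -0.5991]
  way 3 [0.4619 0.1648 0.1068] z [ 0.1452  0.8221 -0.5506]
  way 4 [0.4633 0.1728 0.1005] z [ 0.1504  0.8528 -0.5001]
5 rows [[-0.0, 0.0008, 0.0102], [0.68, -0.003, -0.001]]  err mm [ 0.0269 -0.1811  0.0216]
```

View pics/w2.png

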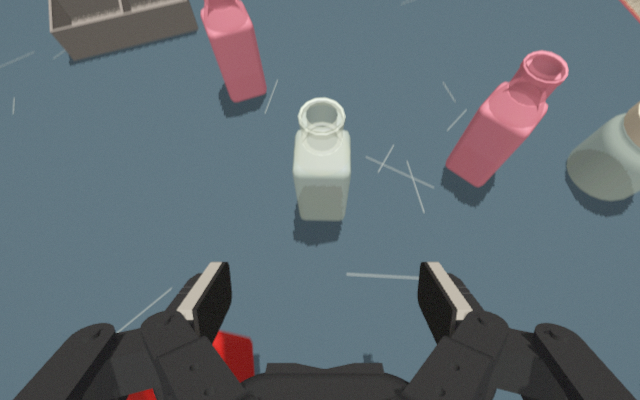

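The clear bottle stands centred at (322,160) with its mouth at (321,116) and base edge (301–344,219). The red one is at (225,360), the pinks at (233,50) and (505,125). I now refine its position and keep the lean near 45°, because joint 5 is near its limit.

```bash
python3 - <<'E'
from h import *
a,K,T=cam("wrist"); crop(a,270,80,370,240,3.7,"pics/w2c.png")
print(back(K,T,[321,116],.132)); print(back(K,T,[[301,219],[344,218]],0))
x=pose()[:3,0];print("yaw tool x",np.degrees(np.arctan2(x[1],x[0])))
# model overlay
def model(c,yaw):
    c=np.array([*c,0]);q=np.radians(yaw);Rz=R.from_euler('z',q).as_matrix()
    s=.022;b=np.array([[s,s],[s,-s],[-s,-s],[-s,s]])
    P=[np.c_[b,np.full(4,h)]@Rz.T+c for h in (0,.09)]
    th=np.linspace(0,2*np.pi,40);ring=np.c_[.0145*np.cos(th),.0145*np.sin(th),np.full(40,.132)]+c
    return P,ring
P,ring=model((.4745,.2335),-10)
im=a.copy()
for p in P: cv2.polylines(im,[np.round(proj(K,T,p)*16).astype(np.int32)],True,(255,0,0),1,cv2.LINE_AA,4)
cv2.polylines(im,[np.round(proj(K,T,ring)*16).astype(np.int32)],True,(255,255,0),1,cv2.LINE_AA,4)
crop(im,270,80,370,240,3.7,"pics/w2m.png")
B=tgt([.4745,.2335,.075],-10,45,back=.017-.085); plan(pose(),B,4)
E
python3 -c "
import cv2;import numpy as np
cv2.imwrite('pics/w2j.png',np.hstack([cv2.imread('pics/w2c.png'),cv2.imread('pics/w2m.png')]))"
```

```text
[[0.4723 0.2331 0.132 ]]
[[0.4487 0.2214 0.    ]
 [0.4905 0.215  0.    ]]
yaw tool x -10.139924482780344
  way 0 [0.4584 0.1487 0.1316] z [ 0.1182  0.6762 -0.7272]
  way 1 [0.461  0.1612 0.1286] z [ 0.1198  0.683  -0.7205]
  way 2 [0.4636 0.1737 0.1257] z [ 0.1213  0.6897 -0.7139]
  way 3 [0.4663 0.1862 0.123 ] z [ 0.1229  0.6964 -0.7071]
4 rows [[0.0004, -0.0072, 0.0109], [0.11, 0.004, -0.013]]  err mm [ 0.1057  0.0232 -0.088 ]
```

View pics/w2j.png

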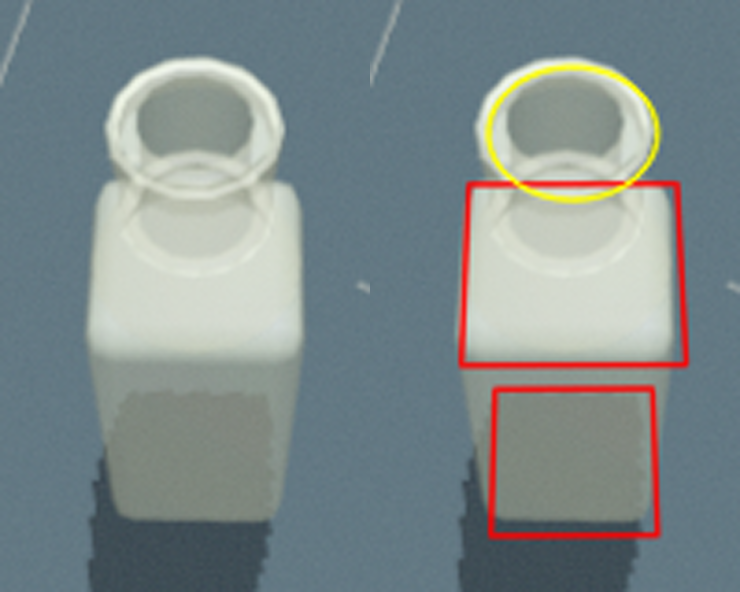

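```bash
python3 - <<'E'
from h import *
B=tgt([.4725,.2345,.076],-10,46,back=.017-.085); plan(pose(),B,4)
B2=tgt([.4725,.2345,.076],-10,46,back=.017); plan(B,B2,6)
E
```

```text
way 0 [0.4578 0.1488 0.1315] z [ 0.1188  0.6793 -0.7242]
  way 1 [0.4598 0.1613 0.1285] z [ 0.1209  0.6891 -0.7145]
  way 2 [0.4618 0.1738 0.1257] z [ 0.123   0.6988 -0.7046]
  way 3 [0.4639 0.1864 0.1231] z [ 0.125   0.7084 -0.6947]
4 rows [[-0.0002, -0.0071, 0.0109], [0.16, 0.004, -0.013]]  err mm [-0.1503  0.0506 -0.1787]
  way 0 [0.4658 0.1964 0.1134] z [ 0.1249  0.7084 -0.6947]
  way 1 [0.4676 0.2064 0.1035] z [ 0.1249  0.7084 -0.6947]
  way 2 [0.4693 0.2165 0.0936] z [ 0.1249  0.7084 -0.6947]
  way 3 [0.4711 0.2266 0.0838] z [ 0.1249  0.7084 -0.6947]
  way 4 [0.4729 0.2366 0.0739] z [ 0.1249  0.7084 -0.6947]
  way 5 [0.4746 0.2467 0.0641] z [ 0.1249  0.7084 -0.6947]
6 rows [[-0.0, 0.0, 0.0142], [0.0, 0.0, -0.0]]  err mm [ 0.025   0.1417 -0.1389]
```

Emit:
send_rows([
  [[-0.0002,-0.0071,0.0109],[0.16,0,-0.013]],
  [[-0.0002,-0.0071,0.0109],[0.16,0,-0.013]],
  [[-0.0002,-0.0071,0.0109],[0.16,0,-0.013]],
  [[-0.0002,-0.0071,0.0109],[0.16,0,-0.013]],
  [[0,0,0],[0,0,0]],
])

```text
clock: 4.88
tcp_pos: [0.465, 0.1889, 0.1258]
orientation: [-2.33, 0.195, -0.089]
contact_force: [-0.2, 0.7, -0.3]
grip_width: 0.0849
```

```bash
python3 - <<'E'
from h import *
print(r.get_obs()["joints"],r.get_obs()["clock"])
B2=tgt([.4725,.2345,.076],-10,46,back=.017); plan(pose(),B2,7)
a,K,T=cam("wrist"); cv2.imwrite("pics/w3.png",a[:,:,::-1])
E
```

```text
[-0.0602  0.4242  0.0192  2.2828 -1.3635  0.8117  0.9712] 4.875
  way 0 [0.4663 0.1971 0.117 ] z [ 0.1243  0.7102 -0.693 ]
  way 1 [0.4677 0.2053 0.1082] z [ 0.1244  0.7099 -0.6932]
  way 2 [0.469  0.2135 0.0994] z [ 0.1246  0.7096 -0.6935]
  way 3 [0.4703 0.2217 0.0906] z [ 0.1247  0.7094 -0.6937]
  way 4 [0.4717 0.2299 0.0817] z [ 0.1248  0.7091 -0.694 ]
  way 5 [0.473  0.2381 0.0729] z [ 0.125   0.7088 -0.6942]
  way 6 [0.4744 0.2463 0.0641] z [ 0.1251  0.7086 -0.6945]
7 rows [[-0.0001, 0.0006, 0.0121], [-0.004, 0.002, 0.011]]  err mm [-0.2544 -0.263  -0.1108]
```

View pics/w3.png

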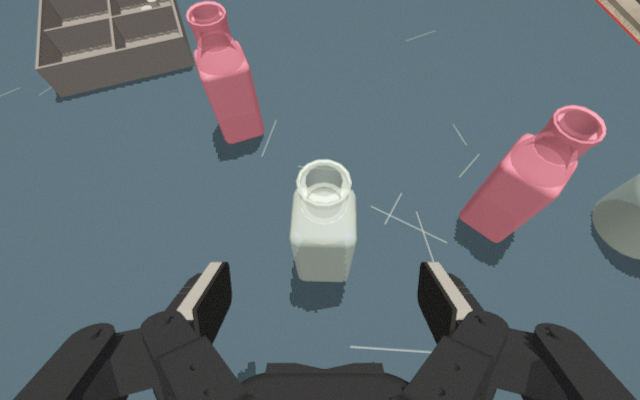

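```bash
python3 - <<'E'
from h import *
a,K,T=cam("wrist")
def model(c,yaw):
    c=np.array([*c,0]);Rz=R.from_euler('z',np.radians(yaw)).as_matrix()
    s=.022;b=np.array([[s,s],[s,-s],[-s,-s],[-s,s]])
    P=[np.c_[b,np.full(4,h)]@Rz.T+c for h in (0,.09)]
    th=np.linspace(0,2*np.pi,40);return P+[np.c_[.0145*np.cos(th),.0145*np.sin(th),np.full(40,.132)]+c]
im=a.copy()
for p in model((.4725,.2345),-10): cv2.polylines(im,[np.round(proj(K,T,p)*16).astype(np.int32)],True,(255,0,0),1,cv2.LINE_AA,4)
crop(im,260,140,390,300,4,"pics/w3m.png")
B2=tgt([.4725,.2345,.078],-10,40,back=.016-.06); A=plan(pose(),B2,5)
plan(A,tgt([.4725,.2345,.078],-10,40,back=.016),6)
E
```

```text
way 0 [0.4659 0.1913 0.1227] z [ 0.123   0.6942 -0.7092]
  way 1 [0.4664 0.1953 0.1201] z [ 0.1202  0.6793 -0.7239]
  way 2 [0.4668 0.1992 0.1174] z [ 0.1175  0.6642 -0.7383]
  way 3 [0.4673 0.2031 0.1146] z [ 0.1146  0.6488 -0.7523]
  way 4 [0.4678 0.2069 0.1117] z [ 0.1117  0.6331 -0.766 ]
5 rows [[-0.0002, -0.001, 0.0047], [-0.241, -0.002, 0.012]]  err mm [ 0.2112  0.2965 -0.0057]
  way 0 [0.4689 0.2133 0.104 ] z [ 0.1117  0.6331 -0.766 ]
  way 1 [0.47   0.2196 0.0964] z [ 0.1117  0.6331 -0.766 ]
  way 2 [0.4711 0.2259 0.0887] z [ 0.1117  0.6331 -0.766 ]
  way 3 [0.4723 0.2323 0.0811] z [ 0.1117  0.6331 -0.766 ]
  way 4 [0.4734 0.2386 0.0734] z [ 0.1117  0.6331 -0.766 ]
  way 5 [0.4745 0.2449 0.0657] z [ 0.1117  0.6331 -0.766 ]
6 rows [[-0.0, 0.0, 0.01], [-0.0, -0.0, 0.0]]  err mm [ 0.2139  0.3018 -0.0009]
```

View pics/w3m.png

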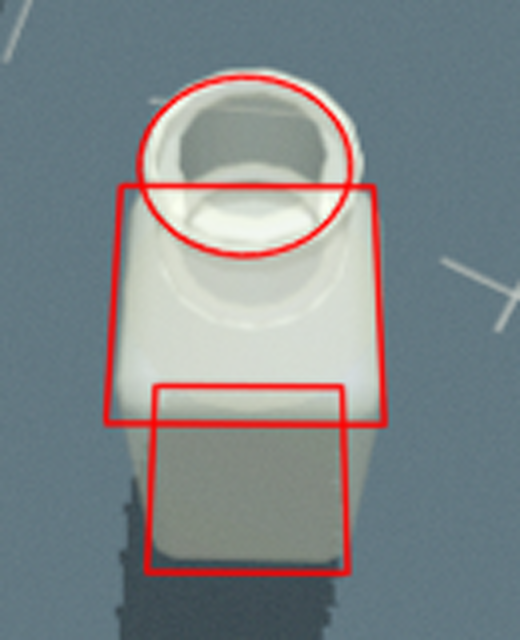

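Emit:
send_rows([
  [[0.0,-0.001,0.0047],[-0.241,0,0.012]],
  [[0.0,-0.001,0.0047],[-0.241,0,0.012]],
  [[0.0,-0.001,0.0047],[-0.241,0,0.012]],
  [[0.0,-0.001,0.0047],[-0.241,0,0.012]],
  [[0.0,-0.001,0.0047],[-0.241,0,0.012]],
  [[0,0,0.005],[0,0,0]],
])

```text
clock: 5.72
tcp_pos: [0.469, 0.211, 0.1074]
orientation: [-2.436, 0.212, -0.078]
contact_force: [0.1, 0.4, -1.0]
grip_width: 0.0856
```

```bash
python3 - <<'E'
from h import *
print(r.get_obs()["joints"],r.get_obs()["clock"])
B2=tgt([.4735,.2355,.078],-10,40,back=.016); plan(pose(),B2,6)
a,K,T=cam("wrist"); cv2.imwrite("pics/w4.png",a[:,:,::-1])
E
```

```text
[-0.1568  0.4185  0.0047  2.2668 -1.3271  0.6804  0.8449] 5.725
  way 0 [0.47   0.2168 0.1004] z [ 0.1114  0.6332 -0.7659]
  way 1 [0.471  0.2225 0.0934] z [ 0.1114  0.6331 -0.766 ]
  way 2 [0.4721 0.2283 0.0865] z [ 0.1115  0.6331 -0.766 ]
  way 3 [0.4731 0.2341 0.0795] z [ 0.1116  0.633  -0.7661]
  way 4 [0.4741 0.2398 0.0725] z [ 0.1117  0.6329 -0.7661]
  way 5 [0.4751 0.2456 0.0655] z [ 0.1117  0.6328 -0.7662]
6 rows [[0.0, -0.0, 0.0091], [-0.001, 0.001, 0.002]]  err mm [-0.1829 -0.0481 -0.197 ]
```

View pics/w4.png

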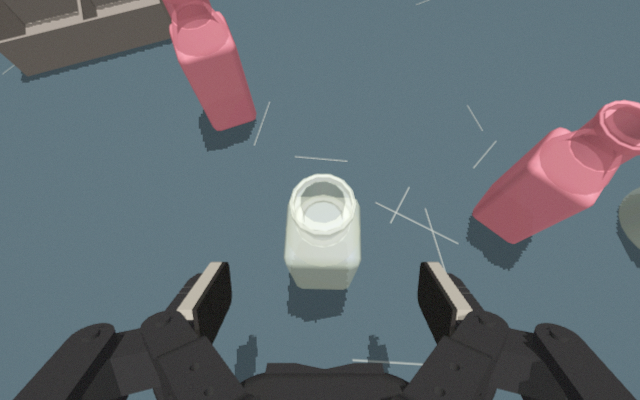

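The bottle at (323,235) is centred between the fingers (pads at 225 and 424). I close in on it.

Emit:
send_rows([
  [[0,0,0.0091],[0,0,0]],
  [[0,0,0.0091],[0,0,0]],
  [[0,0,0.0091],[0,0,0]],
  [[0,0,0.0091],[0,0,0]],
  [[0,0,0.0091],[0,0,0]],
  [[0,0,0.0091],[0,0,0]],
  [[0,0,0],[0,0,0]],
])

```text
clock: 6.65
tcp_pos: [0.4748, 0.2447, 0.0651]
orientation: [-2.434, 0.215, -0.076]
contact_force: [-0.2, -1.5, -0.1]
grip_width: 0.0856
```

Emit:
send_rows([
  [[0,0,0],[0,0,0]],
  [[0,0,0],[0,0,0]],
  [[0,0,0],[0,0,0]],
  [[0,0,0],[0,0,0]],
  [[0,0,0],[0,0,0]],
  [[0,0,0],[0,0,0]],
  [[0,0,0],[0,0,0]],
  [[0,0,0],[0,0,0]],
], fingers=255, grip_force=50)

```text
clock: 7.65
tcp_pos: [0.4751, 0.2447, 0.0658]
orientation: [-2.435, 0.213, -0.078]
contact_force: [-2.2, -2.5, 4.9]
grip_width: 0.0433
```

```bash
python3 - <<'E'
from h import *
print(r.get_obs()["joints"],r.get_obs()["clock"]); print(pose())
a,K,T=cam("wrist"); cv2.imwrite("pics/w5.png",a[:,:,::-1])
E
```

```text
[ 0.0987  0.544  -0.3878  2.2387 -1.3567  0.4534  0.8837] 7.65
[[ 0.9848 -0.133   0.1118  0.4751]
 [-0.1738 -0.754   0.6334  0.2447]
 [ 0.0001 -0.6432 -0.7657  0.0658]
 [ 0.      0.      0.      1.    ]]
```

View pics/w5.png

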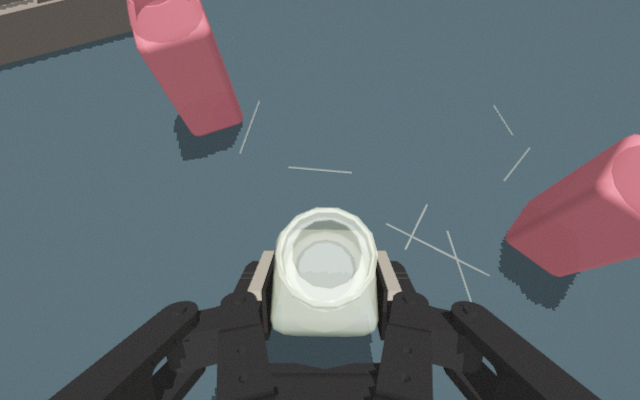

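Held (43.3 mm opening). I lift it and turn it toward its side.

```bash
python3 - <<'E'
from h import *
A=pose()
up=A[:3,:3].T@np.array([0,0,1]);print(up)
L=A.copy();L[2,3]+=.06
C=plan(L,tgt([.506,.182,.16],-10,-50,back=.015),20)
E
```

```text
[ 0.     -0.6432 -0.7657]
  way 0 [0.4765 0.2407 0.1243] z [ 0.101   0.5723 -0.8138]
  way 5 [0.4834 0.2196 0.1212] z [ 0.0392  0.222  -0.9742]
  way 10 [0.4904 0.1988 0.1258] z [-0.0286 -0.162  -0.9864]
  way 15 [0.498  0.1812 0.1374] z [-0.092  -0.5214 -0.8483]
  way 19 [0.5047 0.1711 0.1506] z [-0.1331 -0.754  -0.6432]
20 rows [[0.0021, 0.0038, -0.0012], [-0.9, -0.0, -0.0]]  err mm [0.7024 0.3892 0.2718]
```

Emit:
send_rows([
  [[0,-0.0064,-0.0077],[0,0,0]],
  [[0,-0.0129,-0.0153],[-0.1,0,0]],
  [[0,-0.0129,-0.0153],[-0.1,0,0]],
  [[0,-0.0064,-0.0077],[0,0,0]],
])

```text
clock: 8.2
tcp_pos: [0.4752, 0.2454, 0.1263]
orientation: [-2.453, 0.213, -0.077]
contact_force: [0.3, 0.2, -2.1]
grip_width: 0.0436
```

```bash
python3 - <<'E'
from h import *
o=r.get_obs();print(o["joints"],o["clock"],o["grip_width"],o["contact_force"]); A=pose();print(A)
C=plan(A,tgt([.506,.182,.15],-10,-50,back=.015),20)
E
```

```text
[ 0.0195  0.3968 -0.302   2.221  -1.1693  0.5456  0.6142] 8.2 0.04357288189618743 [ 0.2797  0.224  -2.087 ]
[[ 0.9849 -0.1338  0.1097  0.4752]
 [-0.173  -0.7654  0.6199  0.2454]
 [ 0.001  -0.6295 -0.777   0.1263]
 [ 0.      0.      0.      1.    ]]
  way 0 [0.4767 0.2417 0.1244] z [ 0.0989  0.5587 -0.8235]
  way 5 [0.4839 0.2219 0.1189] z [ 0.0374  0.21   -0.977 ]
  way 10 [0.4909 0.2013 0.1208] z [-0.0297 -0.1699 -0.985 ]
  way 15 [0.4983 0.1828 0.1297] z [-0.0923 -0.5246 -0.8463]
  way 19 [0.5048 0.1713 0.141 ] z [-0.1329 -0.7542 -0.643 ]
20 rows [[0.0021, 0.0038, -0.0006], [-0.89, -0.001, 0.0]]  err mm [0.8211 0.5709 0.6788]
```

Emit:
send_rows([
  [[0.0021,0.0038,-0.0006],[-0.5,0,0]],
  [[0.0021,0.0038,-0.0006],[-0.89,0,0]],
  [[0.0021,0.0038,-0.0006],[-0.89,0,0]],
  [[0.0021,0.0038,-0.0006],[-0.89,0,0]],
  [[0.0021,0.0038,-0.0006],[-0.89,0,0]],
  [[0.0021,0.0038,-0.0006],[-0.89,0,0]],
  [[0.0021,0.0038,-0.0006],[-0.89,0,0]],
  [[0.0021,0.0038,-0.0006],[-0.89,0,0]],
  [[0.0021,0.0038,-0.0006],[-0.89,0,0]],
  [[0.0021,0.0038,-0.0006],[-0.89,0,0]],
  [[0.0021,0.0038,-0.0006],[-0.89,0,0]],
  [[0.0021,0.0038,-0.0006],[-0.89,0,0]],
  [[0.0021,0.0038,-0.0006],[-0.89,0,0]],
  [[0.0021,0.0038,-0.0006],[-0.89,0,0]],
  [[0.0021,0.0038,-0.0006],[-0.89,0,0]],
  [[0.0021,0.0038,-0.0006],[-0.89,0,0]],
  [[0.0021,0.0038,-0.0006],[-0.89,0,0]],
  [[0.0021,0.0038,-0.0006],[-0.89,0,0]],
  [[0.0021,0.0038,-0.0006],[-0.89,0,0]],
  [[0.0021,0.0038,-0.0006],[-0.89,0,0]],
])

```text
clock: 10.7
tcp_pos: [0.504, 0.171, 0.1371]
orientation: [2.295, -0.199, -0.092]
contact_force: [-0.0, -0.5, -1.7]
grip_width: 0.0438
```

```bash
python3 - <<'E'
from h import *
o=r.get_obs();print(o["joints"],o["clock"],o["grip_width"],o["contact_force"]); A=pose();print(A)
C=plan(A,tgt([.506,.182,.045],-10,-50,back=.015),8)
a,K,T=cam("wrist"); cv2.imwrite("pics/w6.png",a[:,:,::-1])
a,K,T=cam("scene"); crop(a,240,80,480,250,3,"pics/s6.png")
E
```

```text
[-1.0381  0.7632  0.4482  1.6897  0.2604  1.3819 -0.91  ] 10.7 0.04375237613531812 [-0.0409 -0.4688 -1.7127]
[[ 0.9849 -0.1137 -0.1305  0.504 ]
 [-0.1731 -0.6576 -0.7332  0.171 ]
 [-0.0024  0.7447 -0.6674  0.1371]
 [ 0.      0.      0.      1.    ]]
  way 0 [0.504  0.1711 0.1243] z [-0.1308 -0.7359 -0.6643]
  way 2 [0.504  0.1713 0.0988] z [-0.1314 -0.7413 -0.6581]
  way 4 [0.504  0.1712 0.0733] z [-0.132  -0.7467 -0.6519]
  way 6 [0.5039 0.1709 0.0478] z [-0.1325 -0.752  -0.6457]
  way 7 [0.5039 0.1707 0.0351] z [-0.1328 -0.7546 -0.6426]
8 rows [[0.0, -0.0096, 0.0084], [-0.047, 0.002, 0.003]]  err mm [-0.1361  0.0391 -0.2975]
```

View pics/w6.png

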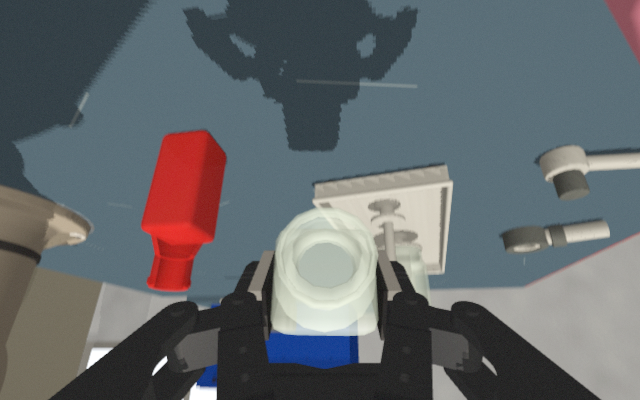

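View pics/s6.png

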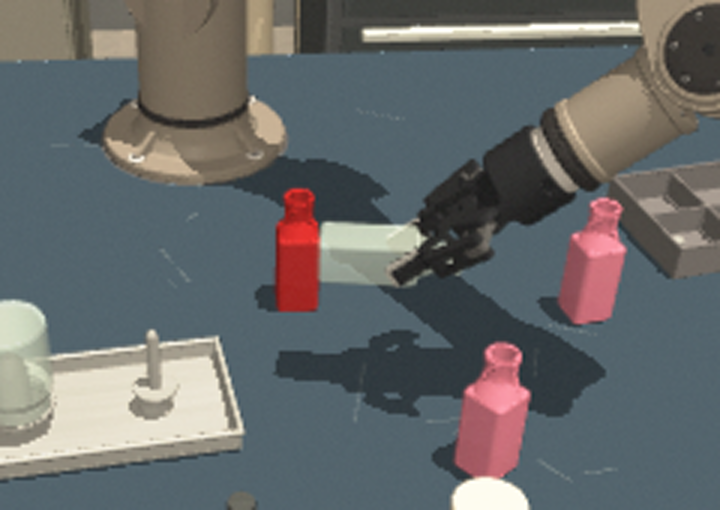

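The bottle is horizontal in the fingers, base toward the rack, and the ground beneath is free. I lower it.

Emit:
send_rows([
  [[0,-0.0096,0.0084],[-0.047,0.002,0.003]],
  [[0,-0.0096,0.0084],[-0.047,0.002,0.003]],
  [[0,-0.0096,0.0084],[-0.047,0.002,0.003]],
  [[0,-0.0096,0.0084],[-0.047,0.002,0.003]],
  [[0,-0.0096,0.0084],[-0.047,0.002,0.003]],
  [[0,-0.0096,0.0084],[-0.047,0.002,0.003]],
  [[0,-0.0096,0.0084],[-0.047,0.002,0.003]],
  [[0,0,0],[0,0,0]],
])

```text
clock: 11.8
tcp_pos: [0.5041, 0.1704, 0.0477]
orientation: [2.266, -0.199, -0.091]
contact_force: [0.0, -0.5, -0.4]
grip_width: 0.0434
```

```bash
python3 - <<'E'
from h import *
o=r.get_obs();print(o["joints"],o["clock"],o["grip_width"],o["contact_force"]); A=pose();print(A)
C=plan(A,tgt([.506,.182,.0245],-10,-50,back=.015),6)
a,K,T=cam("scene"); crop(a,300,100,460,220,5,"pics/s7.png")
E
```

```text
[-1.0228  0.9086  0.4186  1.6855  0.2373  1.2786 -0.9637] 11.8 0.04340595937188679 [ 0.0165 -0.5152 -0.4125]
[[ 0.9848 -0.1127 -0.1323  0.5041]
 [-0.1738 -0.6362 -0.7517  0.1704]
 [ 0.0005  0.7633 -0.6461  0.0477]
 [ 0.      0.      0.      1.    ]]
  way 0 [0.5041 0.1705 0.0422] z [-0.1324 -0.7521 -0.6456]
  way 1 [0.5041 0.1705 0.0367] z [-0.1325 -0.7526 -0.645 ]
  way 2 [0.5041 0.1706 0.0313] z [-0.1326 -0.753  -0.6445]
  way 3 [0.5041 0.1706 0.0258] z [-0.1326 -0.7535 -0.644 ]
  way 4 [0.5041 0.1706 0.0203] z [-0.1327 -0.7539 -0.6434]
  way 5 [0.5041 0.1706 0.0149] z [-0.1328 -0.7544 -0.6429]
6 rows [[-0.0, -0.0042, 0.0035], [-0.008, -0.0, -0.001]]  err mm [ 0.1139 -0.0476 -0.0023]
```

View pics/s7.png

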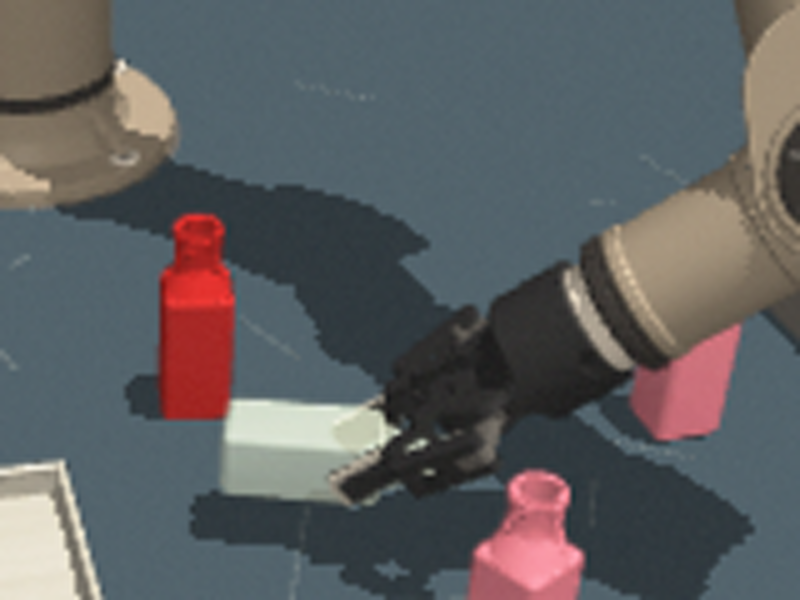

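Emit:
send_rows([
  [[0,-0.0042,0.0035],[0,0,0]],
  [[0,-0.0042,0.0035],[0,0,0]],
  [[0,-0.0042,0.0035],[-0.02,0,0]],
  [[0,-0.0042,0.0035],[0,0,0]],
  [[0,-0.0042,0.0035],[-0.02,0,0]],
  [[0,-0.003,0.0025],[0,0,0]],
  [[0,0,0],[0,0,0]],
])

```text
clock: 12.72
tcp_pos: [0.5046, 0.1708, 0.0172]
orientation: [2.264, -0.199, -0.091]
contact_force: [0.6, 0.4, -1.9]
grip_width: 0.0438
```

```bash
python3 - <<'E'
from h import *
o=r.get_obs();print(o["clock"],o["grip_width"],o["contact_force"],o["moment"]); A=pose();print(A)
a,K,T=cam("scene"); crop(a,300,140,420,210,6.5,"pics/s8.png")
E
```

```text
12.725 0.04376697961985069 [ 0.6267  0.3901 -1.8715] [ 1.1649 -0.1571  0.0295]
[[ 0.9848 -0.1131 -0.1321  0.5046]
 [-0.1739 -0.6342 -0.7534  0.1708]
 [ 0.0014  0.7649 -0.6442  0.0172]
 [ 0.      0.      0.      1.    ]]
```

View pics/s8.png

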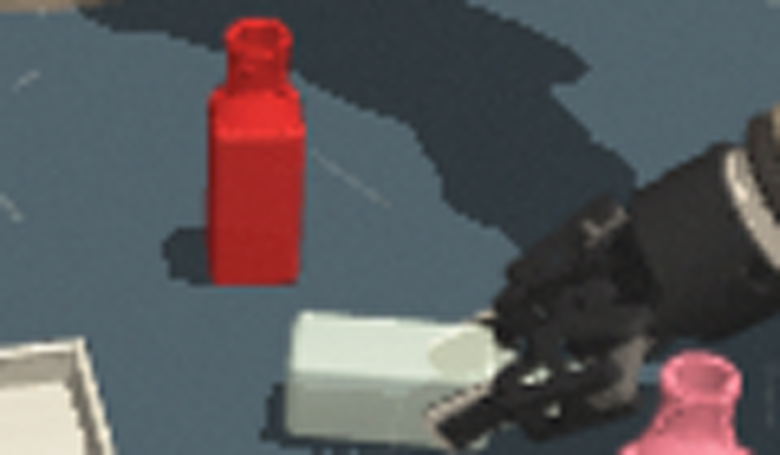

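Emit:
send_rows([
  [[0,-0.0008,0.0006],[0,0,0]],
  [[0,-0.0008,0.0006],[0,0,0]],
  [[0,-0.0008,0.0006],[0,0,0]],
  [[0,0,0],[0,0,0]],
])

```text
clock: 13.28
tcp_pos: [0.5047, 0.171, 0.0144]
orientation: [2.264, -0.199, -0.09]
contact_force: [-0.1, -0.1, -1.9]
grip_width: 0.0436
```

Emit:
send_rows([
  [[0,-0.0008,0.0006],[0,0,0]],
  [[0,0,0],[0,0,0]],
])

```text
clock: 13.52
tcp_pos: [0.5047, 0.1711, 0.0134]
orientation: [2.264, -0.199, -0.09]
contact_force: [0.7, -1.0, -2.3]
grip_width: 0.0437
```

```bash
python3 - <<'E'
from h import *
o=r.get_obs();print(o["clock"],o["grip_width"],o["contact_force"],o["moment"]); A=pose();print(A)
E
```

```text
13.525 0.043725396665556075 [ 0.6787 -0.9926 -2.2962] [ 1.1368 -0.2142  0.0124]
[[ 0.9848 -0.1134 -0.1319  0.5047]
 [-0.174  -0.6344 -0.7532  0.1711]
 [ 0.0017  0.7646 -0.6445  0.0134]
 [ 0.      0.      0.      1.    ]]
```

Emit:
send_rows([
  [[0,-0.0008,0.0006],[0,0,0]],
  [[0,0,0],[0,0,0]],
])

```text
clock: 13.78
tcp_pos: [0.5048, 0.1712, 0.0126]
orientation: [2.264, -0.199, -0.09]
contact_force: [0.6, -0.1, -0.3]
grip_width: 0.0436
```

Emit:
send_rows([
  [[0,-0.0008,0.0006],[0,0,0]],
  [[0,0,0],[0,0,0]],
])

```text
clock: 14.02
tcp_pos: [0.5048, 0.1712, 0.0125]
orientation: [2.263, -0.2, -0.09]
contact_force: [-1.3, 3.0, 6.6]
grip_width: 0.0436
```

Emit:
send_rows([
  [[0,0.0003,-0.0002],[0,0,0]],
  [[0,0,0],[0,0,0]],
])

```text
clock: 14.28
tcp_pos: [0.5049, 0.1712, 0.0126]
orientation: [2.263, -0.2, -0.09]
contact_force: [-1.1, 2.7, 6.1]
grip_width: 0.0435
```

Emit:
send_rows([
  [[0,0,0],[0,0,0]],
  [[0,0,0],[0,0,0]],
  [[0,0,0],[0,0,0]],
  [[0,0,0],[0,0,0]],
  [[0,0,0],[0,0,0]],
  [[0,0,0],[0,0,0]],
  [[0,0,0],[0,0,0]],
  [[0,0,0],[0,0,0]],
], fingers=0)

```text
clock: 15.28
tcp_pos: [0.5048, 0.1712, 0.0119]
orientation: [2.264, -0.199, -0.09]
contact_force: [0.6, -0.2, 0.9]
grip_width: 0.0855
```

```bash
python3 - <<'E'
from h import *
o=r.get_obs();print(o["clock"],o["grip_width"],o["contact_force"]); A=pose()
a,K,T=cam("scene"); crop(a,300,140,420,210,6.5,"pics/s9.png")
# retreat back along tool
plan(A,tgt([.51,.19,.022],-10,-45,back=-.10),8)
E
```

```text
15.275 0.08553125308065143 [ 0.5612 -0.2016  0.9335]
  way 0 [0.507  0.1826 0.0215] z [-0.1308 -0.7463 -0.6526]
  way 2 [0.5113 0.205  0.0412] z [-0.1285 -0.7324 -0.6686]
  way 4 [0.5156 0.2271 0.0614] z [-0.1262 -0.7182 -0.6843]
  way 6 [0.5198 0.2488 0.082 ] z [-0.1238 -0.7037 -0.6997]
  way 7 [0.5219 0.2594 0.0925] z [-0.1225 -0.6963 -0.7072]
8 rows [[0.0002, -0.0001, -0.0151], [0.122, -0.001, -0.002]]  err mm [-0.3769 -0.211  -0.2253]
```

View pics/s9.png

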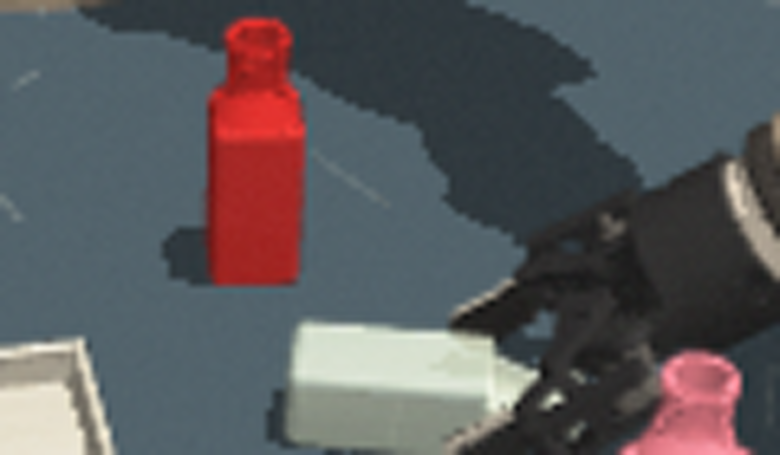

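Released: the bottle lies flat in the crop with its body at (395,385) and neck at (515,390). I retreat and swing over to the base side.

Emit:
send_rows([
  [[0,0,-0.008],[0,0,0]],
  [[0,0,-0.015],[0,0,0]],
  [[0,0,-0.015],[0.12,0,0]],
  [[0,0,-0.015],[0.12,0,0]],
  [[0,0,-0.015],[0.12,0,0]],
  [[0,0,-0.015],[0.12,0,0]],
  [[0,0,-0.015],[0.12,0,0]],
  [[0,0,-0.015],[0.12,0,0]],
])

```text
clock: 16.32
tcp_pos: [0.5195, 0.2554, 0.0871]
orientation: [2.327, -0.205, -0.085]
contact_force: [-0.1, -0.0, 1.0]
grip_width: 0.0854
```

```bash
python3 - <<'E'
from h import *
o=r.get_obs();print(o["clock"],o["joints"],o["contact_force"]); A=pose();print(A[:3,3])
a,K,T=cam("top"); crop(a,220,190,330,300,5,"pics/t9.png")
C=plan(A,tgt([.497,.10,.22],-10,5),14)
E
```

```text
16.325 [-1.0505  0.8879  0.3996  1.53    0.1876  1.4145 -0.9533] [-0.1375 -0.0218  0.9739]
[0.5195 0.2554 0.0871]
  way 0 [0.5187 0.2488 0.1008] z [-0.1165 -0.6664 -0.7364]
  way 3 [0.5155 0.2238 0.1388] z [-0.0901 -0.5161 -0.8518]
  way 6 [0.5111 0.1922 0.1713] z [-0.0604 -0.3468 -0.936 ]
  way 9 [0.5057 0.155  0.1972] z [-0.0285 -0.1649 -0.9859]
  way 12 [0.4996 0.1136 0.2154] z [ 0.0044  0.0231 -0.9997]
  way 13 [0.4975 0.0992 0.2197] z [ 0.0153  0.0859 -0.9962]
14 rows [[0.0004, 0.0145, -0.0046], [0.732, -0.001, -0.001]]  err mm [ 0.4779 -0.81   -0.3255]
```

View pics/t9.png

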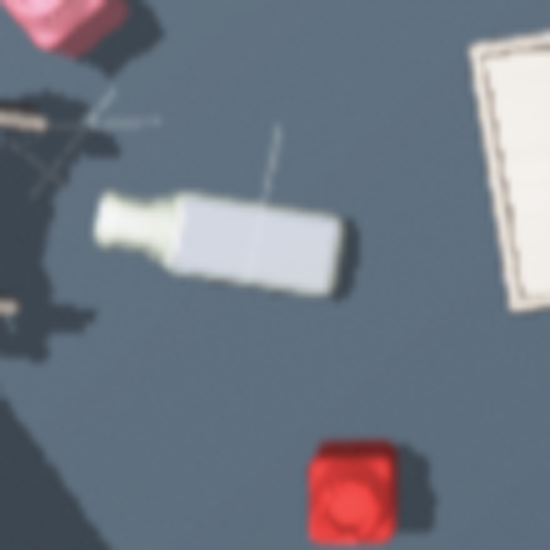

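Emit:
send_rows([
  [[0.0004,0.0145,-0.0046],[0.732,0,0]],
  [[0.0004,0.0145,-0.0046],[0.732,0,0]],
  [[0.0004,0.0145,-0.0046],[0.732,0,0]],
  [[0.0004,0.0145,-0.0046],[0.732,0,0]],
  [[0.0004,0.0145,-0.0046],[0.732,0,0]],
  [[0.0004,0.0145,-0.0046],[0.732,0,0]],
  [[0.0004,0.0145,-0.0046],[0.732,0,0]],
  [[0.0004,0.0145,-0.0046],[0.732,0,0]],
  [[0.0004,0.0145,-0.0046],[0.732,0,0]],
  [[0.0004,0.0145,-0.0046],[0.732,0,0]],
  [[0.0004,0.0145,-0.0046],[0.732,0,0]],
  [[0.0004,0.0145,-0.0046],[0.732,0,0]],
  [[0.0004,0.0145,-0.0046],[0.732,0,0]],
  [[0.0004,0.0145,-0.0046],[0.732,0,0]],
  [[0,0,0],[0,0,0]],
])

```text
clock: 18.25
tcp_pos: [0.4972, 0.0959, 0.2196]
orientation: [-3.043, 0.274, -0.015]
contact_force: [0.2, -0.2, -1.6]
grip_width: 0.0855
```

```bash
cat >> h.py <<'E'
def lying(mid,az,zc=.022):
    d=np.array([np.cos(np.radians(az)),np.sin(np.radians(az)),0]);e=np.array([-d[1],d[0],0]);m=np.array([*mid,zc]);s=.022
    out=[]
    for zz in (.044,0): out.append(np.array([m+np.r_[0,0,0]+u*d+v*e+[0,0,zz-zc] for u,v in((-.045,-s),(.045,-s),(.045,s),(-.045,s))]))
    th=np.linspace(0,2*np.pi,40);out.append(np.array([m+.087*d+.0145*(np.cos(t)*e+np.sin(t)*np.array([0,0,1])) for t in th]))
    return out
def draw(im,K,T,polys):
    im=im.copy()
    for p in polys: cv2.polylines(im,[np.round(proj(K,T,p)*16).astype(np.int32)],True,(255,0,0),1,cv2.LINE_AA,4)
    return im
E
python3 - <<'E'
from h import *
o=r.get_obs();print(o["clock"],o["joints"],o["contact_force"]); A=pose();print(A)
a,K,T=cam("wrist"); cv2.imwrite("pics/w10.png",draw(a,K,T,lying((.4985,.1495),80))[:,:,::-1])
t,Kt,Tt=cam("top"); c=np.array([[182,195],[345,215],[332,297],[168,270]])/5+[220,190]
P=back(Kt,Tt,c,.044);print(P,P.mean(0),back(Kt,Tt,np.array([[97,225]])/5+[220,190],.022))
E
```

```text
18.25 [-0.5781  0.1982  0.3611  2.0082 -0.1871  0.9199 -0.2929] [ 0.2462 -0.1635 -1.6247]
[[ 0.9839 -0.178   0.0176  0.4972]
 [-0.1789 -0.9802  0.0849  0.0959]
 [ 0.0021 -0.0867 -0.9962  0.2196]
 [ 0.      0.      0.      1.    ]]
[[0.5272 0.1875 0.044 ]
 [0.5143 0.1006 0.044 ]
 [0.4709 0.1085 0.044 ]
 [0.4874 0.1957 0.044 ]] [0.5    0.1481 0.044 ] [[0.5121 0.2366 0.022 ]]
```

View pics/w10.png

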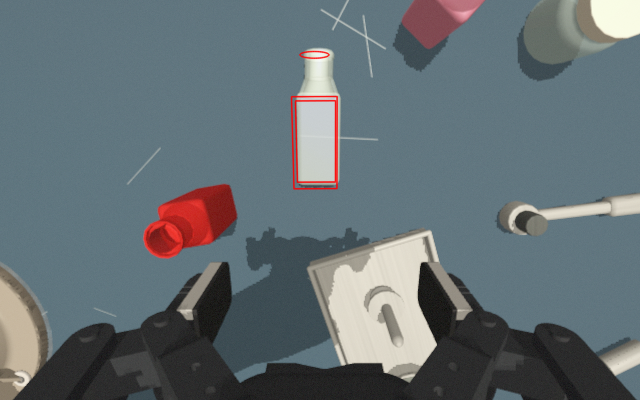

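The bottle lies at (318,140) with its mouth up at (318,52). The thin peg is at (390,320). I measure the peg from this view and plan the second grasp.

```bash
python3 - <<'E'
from h import *
a,K,T=cam("wrist"); crop(a,340,270,440,370,6,"pics/w10p.png")
t,Kt,Tt=cam("top"); crop(t,330,205,365,240,14,"pics/t10p.png")
s,Ks,Ts=cam("scene"); crop(s,270,180,315,225,12,"pics/s10p.png")
B=tgt([.5015,.150,.022],-10.3,30,back=.015-.08); C=plan(pose(),B,8)
E
python3 -c "
import cv2,numpy as np
ims=[cv2.resize(cv2.imread('pics/%s10p.png'%n),(400,400)) for n in 'wt']
cv2.imwrite('pics/j10.png',np.hstack(ims))"
```

```text
way 0 [0.4964 0.0989 0.2011] z [ 0.0255  0.1381 -0.9901]
  way 2 [0.4954 0.0996 0.1655] z [ 0.0443  0.2437 -0.9688]
  way 4 [0.495  0.1042 0.1301] z [ 0.0627  0.3464 -0.936 ]
  way 6 [0.4953 0.1126 0.0955] z [ 0.0805  0.4449 -0.892 ]
  way 7 [0.4957 0.1182 0.0786] z [ 0.0892  0.4922 -0.8659]
8 rows [[-0.0006, 0.0027, 0.0176], [0.627, 0.001, 0.01]]  err mm [0.0395 0.1282 0.3136]
```

View pics/w10p.png

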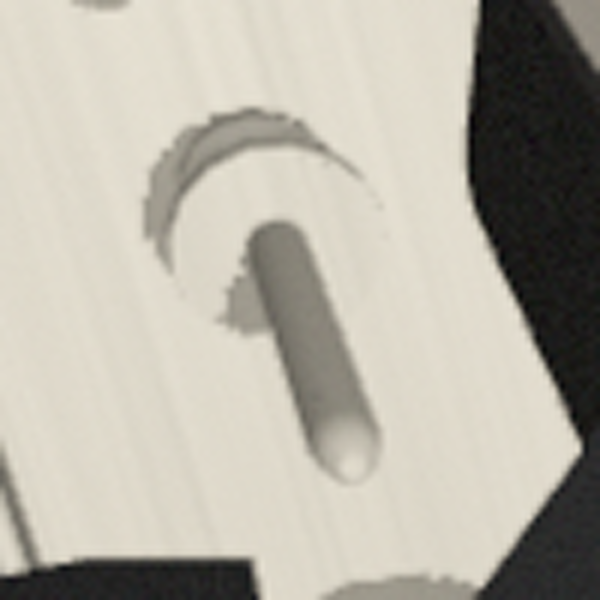

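View pics/t10p.png

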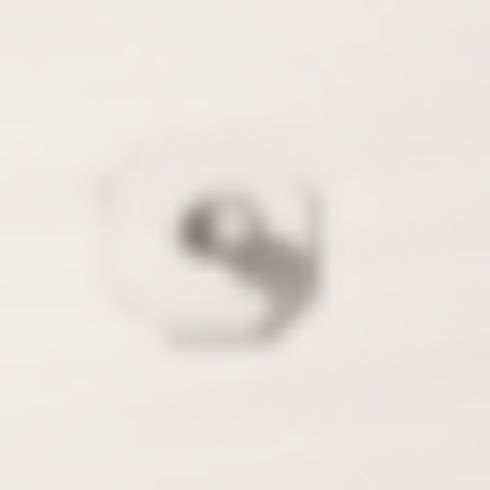

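View pics/s10p.png

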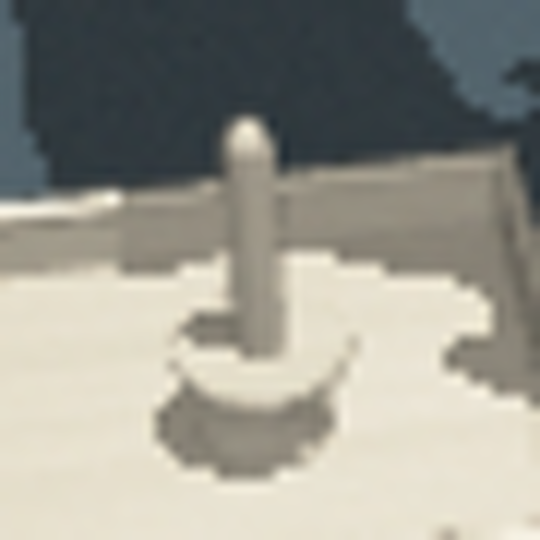

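```bash
python3 - <<'E'
from h import *
from scipy.optimize import least_squares
a,K,T=cam("wrist");s,Ks,Ts=cam("scene");t,Kt,Tt=cam("top")
for n,k,tt,tip,col in (("w",K,T,np.array([351,466])/6+[340,270],np.array([278,250])/6+[340,270]),("t",Kt,Tt,np.array([228,218])/14+[330,205],np.array([210,242])/14+[330,205]),("s",Ks,Ts,np.array([248,118])/12+[270,180],np.array([263,347])/12+[270,180])):
    print(n,back(k,tt,tip-.0,.098)[0,:2],back(k,tt,col,.033)[0,:2])
E
```

```text
w [ 0.5449 -0.0481] [ 0.5453 -0.0494]
t [ 0.5429 -0.049 ] [ 0.5393 -0.0509]
s [ 0.5435 -0.0481] [ 0.5468 -0.0478]
```

Emit:
send_rows([
  [[-0.0006,0.0027,0.0176],[0.627,0,0.01]],
  [[-0.0006,0.0027,0.0176],[0.627,0,0.01]],
  [[-0.0006,0.0027,0.0176],[0.627,0,0.01]],
  [[-0.0006,0.0027,0.0176],[0.627,0,0.01]],
  [[-0.0006,0.0027,0.0176],[0.627,0,0.01]],
  [[-0.0006,0.0027,0.0176],[0.627,0,0.01]],
  [[-0.0006,0.0027,0.0176],[0.627,0,0.01]],
  [[-0.0006,0.0027,0.0176],[0.627,0,0.01]],
  [[0,0,0],[0,0,0]],
])

```text
clock: 19.77
tcp_pos: [0.4948, 0.1164, 0.0774]
orientation: [-2.608, 0.24, -0.059]
contact_force: [-0.4, 0.9, -0.4]
grip_width: 0.0857
```

```bash
python3 - <<'E'
from h import *
o=r.get_obs();print(o["clock"],o["joints"],o["contact_force"]); A=pose();print(A)
a,K,T=cam("wrist"); cv2.imwrite("pics/w11.png",draw(a,K,T,lying((.5015,.150),79.7))[:,:,::-1])
plan(A,tgt([.5015,.150,.022],-10.3,30,back=.015),7)
E
```

```text
19.775 [-0.0983  0.4528  0.0732  2.1903 -1.021   0.6509  0.6627] [-0.37    0.8806 -0.3957]
[[ 0.9834 -0.1594  0.0873  0.4948]
 [-0.1817 -0.8513  0.4923  0.1164]
 [-0.0042 -0.4999 -0.8661  0.0774]
 [ 0.      0.      0.      1.    ]]
  way 0 [0.496  0.1222 0.0676] z [ 0.0876  0.4922 -0.8661]
  way 1 [0.4971 0.1281 0.0579] z [ 0.088   0.4921 -0.8661]
  way 2 [0.4983 0.1339 0.0482] z [ 0.0883  0.4921 -0.8661]
  way 3 [0.4994 0.1398 0.0385] z [ 0.0887  0.492  -0.8661]
  way 4 [0.5006 0.1456 0.0287] z [ 0.089   0.4919 -0.8661]
  way 5 [0.5017 0.1515 0.019 ] z [ 0.0893  0.4919 -0.8661]
  way 6 [0.5029 0.1573 0.0093] z [ 0.0897  0.4918 -0.8661]
7 rows [[0.0001, -0.0003, 0.0114], [0.0, 0.004, -0.008]]  err mm [ 0.0494 -0.0508  0.2886]
```

View pics/w11.png

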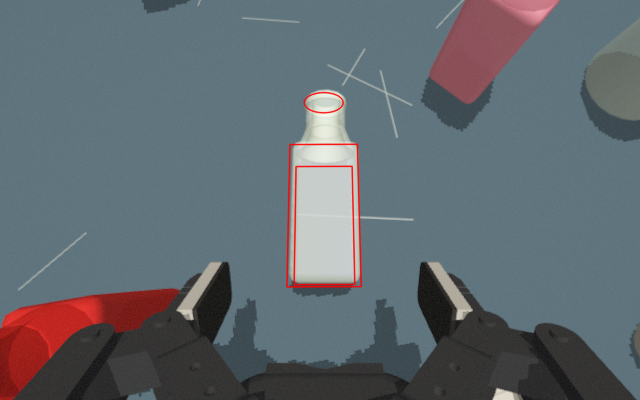

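The overlay matches the bottle (body 290–360 by 145–287 px). I descend and grip.

Emit:
send_rows([
  [[0.0001,-0.0003,0.0114],[0,0.004,-0.008]],
  [[0.0001,-0.0003,0.0114],[0,0.004,-0.008]],
  [[0.0001,-0.0003,0.0114],[0,0.004,-0.008]],
  [[0.0001,-0.0003,0.0114],[0,0.004,-0.008]],
  [[0.0001,-0.0003,0.0114],[0,0.004,-0.008]],
  [[0.0001,-0.0003,0.0114],[0,0.004,-0.008]],
  [[0.0001,-0.0003,0.0114],[0,0.004,-0.008]],
  [[0,0,0],[0,0,0]],
])

```text
clock: 20.82
tcp_pos: [0.5037, 0.1584, 0.0101]
orientation: [-2.608, 0.232, -0.066]
contact_force: [-0.1, 0.5, 1.8]
grip_width: 0.0853
```

Emit:
send_rows([
  [[0,0,0],[0,0,0]],
  [[0,0,0],[0,0,0]],
  [[0,0,0],[0,0,0]],
  [[0,0,0],[0,0,0]],
  [[0,0,0],[0,0,0]],
  [[0,0,0],[0,0,0]],
  [[0,0,0],[0,0,0]],
], fingers=255, grip_force=50)

```text
clock: 21.7
tcp_pos: [0.5044, 0.1576, 0.0113]
orientation: [-2.608, 0.232, -0.069]
contact_force: [-2.6, -3.0, 6.7]
grip_width: 0.0431
```

```bash
python3 - <<'E'
from h import *
o=r.get_obs();print(o["clock"],o["joints"],o["grip_width"],o["contact_force"]); A=pose();print(A)
a,K,T=cam("wrist"); cv2.imwrite("pics/w12.png",draw(a,K,T,lying((.5015,.150),79.7))[:,:,::-1])
print(A[:3,:3].T@[0,0,.02])
L=A.copy();L[2,3]+=.05
# bottle point in tool frame
m=np.linalg.inv(A)@[.5015,.150,.022,1];print("mid in tool",m)
E
```

```text
21.7 [-0.086   0.5928 -0.0463  2.1839 -1.2127  0.5065  0.8247] 0.04313162944931853 [-2.575  -2.9871  6.6511]
[[ 0.984  -0.1516  0.0933  0.5044]
 [-0.178  -0.8521  0.4922  0.1576]
 [ 0.0049 -0.501  -0.8654  0.0113]
 [ 0.      0.      0.      1.    ]]
[ 0.0001 -0.01   -0.0173]
mid in tool [-0.0015  0.0015 -0.0132  1.    ]
```

View pics/w12.png

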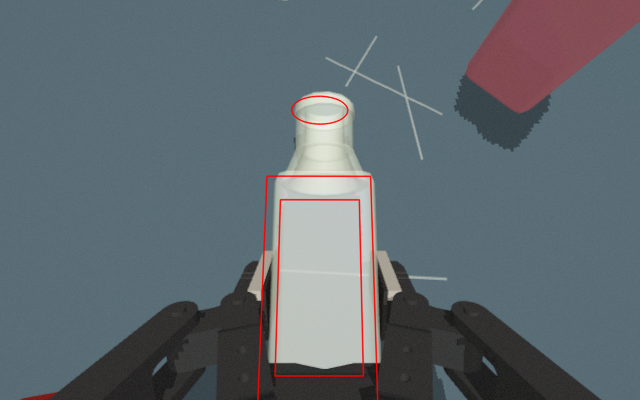

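Gripped (43.1 mm), with the bottle between the pads at (325,270). I lift, then turn it neck down.

Emit:
send_rows([
  [[0,-0.005,-0.0087],[0,0,0]],
  [[0,-0.01,-0.0173],[0,0,0]],
  [[0,-0.01,-0.0173],[0,0,0]],
  [[0,-0.01,-0.0173],[0,0,0]],
  [[0,-0.005,-0.0087],[0,0,0]],
])

```text
clock: 22.38
tcp_pos: [0.5041, 0.158, 0.0921]
orientation: [-2.609, 0.231, -0.07]
contact_force: [-0.6, 0.6, -2.0]
grip_width: 0.0433
```

```bash
python3 - <<'E'
from h import *
o=r.get_obs();print(o["clock"],o["joints"],o["grip_width"],o["contact_force"]); A=pose();print(A)
C=plan(A,tgt([.525,.05,.24],-10,-60,back=.013),20)
E
```

```text
22.375 [-0.1804  0.4297  0.0664  2.173  -1.0202  0.6285  0.5752] 0.04330768585647005 [-0.6072  0.5801 -1.9892]
[[ 0.9842 -0.1505  0.0936  0.5041]
 [-0.1772 -0.8524  0.492   0.158 ]
 [ 0.0057 -0.5008 -0.8655  0.0921]
 [ 0.      0.      0.      1.    ]]
  way 0 [0.5043 0.1478 0.0936] z [ 0.0813  0.4236 -0.9022]
  way 5 [0.5058 0.1002 0.1125] z [ 0.0139  0.0511 -0.9986]
  way 10 [0.5093 0.0633 0.1478] z [-0.0552 -0.3292 -0.9426]
  way 15 [0.5156 0.0423 0.194 ] z [-0.1153 -0.6595 -0.7428]
  way 19 [0.5231 0.0391 0.2343] z [-0.1507 -0.8532 -0.4993]
20 rows [[0.002, 0.0079, -0.0063], [-0.901, -0.003, -0.003]]  err mm [0.0874 0.1508 0.7631]
```

Emit:
send_rows([
  [[0.002,0.0079,-0.0063],[-0.9,0,0]],
  [[0.002,0.0079,-0.0063],[-0.9,0,0]],
  [[0.002,0.0079,-0.0063],[-0.9,0,0]],
  [[0.002,0.0079,-0.0063],[-0.9,0,0]],
  [[0.002,0.0079,-0.0063],[-0.9,0,0]],
  [[0.002,0.0079,-0.0063],[-0.9,0,0]],
  [[0.002,0.0079,-0.0063],[-0.9,0,0]],
  [[0.002,0.0079,-0.0063],[-0.9,0,0]],
  [[0.002,0.0079,-0.0063],[-0.9,0,0]],
  [[0.002,0.0079,-0.0063],[-0.9,0,0]],
  [[0.002,0.0079,-0.0063],[-0.9,0,0]],
  [[0.002,0.0079,-0.0063],[-0.9,0,0]],
  [[0.002,0.0079,-0.0063],[-0.9,0,0]],
  [[0.002,0.0079,-0.0063],[-0.9,0,0]],
  [[0.002,0.0079,-0.0063],[-0.9,0,0]],
  [[0.002,0.0079,-0.0063],[-0.9,0,0]],
  [[0.002,0.0079,-0.0063],[-0.9,0,0]],
  [[0.002,0.0079,-0.0063],[-0.9,0,0]],
  [[0.002,0.0079,-0.0063],[-0.9,0,0]],
  [[0.002,0.0079,-0.0063],[-0.9,0,0]],
])

```text
clock: 24.88
tcp_pos: [0.5223, 0.0395, 0.2328]
orientation: [2.087, -0.188, -0.103]
contact_force: [-0.3, 0.2, -2.0]
grip_width: 0.0436
```

```bash
python3 - <<'E'
from h import *
o=r.get_obs();print(o["clock"],o["joints"],o["grip_width"],o["contact_force"]); A=pose();print(A)
a,K,T=cam("wrist"); cv2.imwrite("pics/w13.png",a[:,:,::-1])
s,Ks,Ts=cam("scene"); crop(s,260,80,400,220,4.2,"pics/s13.png")
t,Kt,Tt=cam("top"); crop(t,240,150,400,270,4.5,"pics/t13.png")
E
```

```text
24.875 [-1.1373  0.779   0.8003  1.7679  0.3414  1.3971 -0.679 ] 0.04355610532222217 [-0.3122  0.1863 -1.9737]
[[ 0.9842 -0.0917 -0.1514  0.5223]
 [-0.1769 -0.491  -0.853   0.0395]
 [ 0.0039  0.8663 -0.4995  0.2328]
 [ 0.      0.      0.      1.    ]]
```

View pics/w13.png

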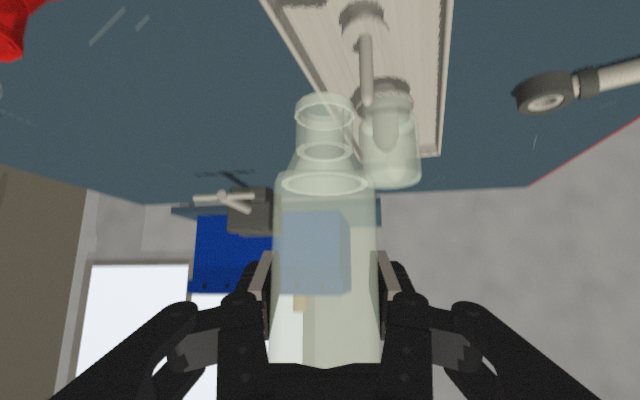

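View pics/s13.png

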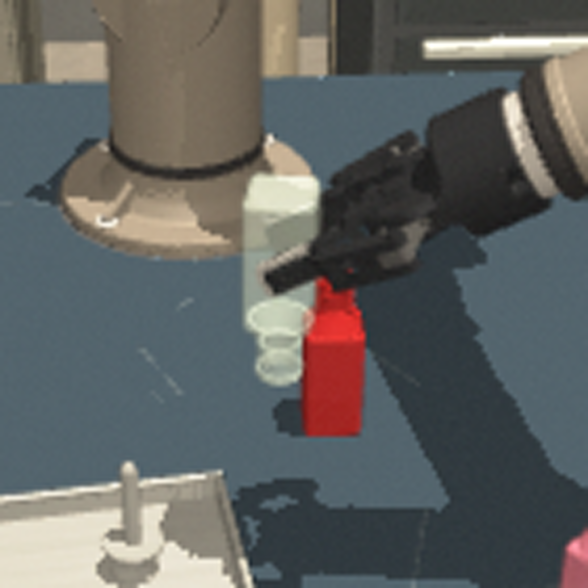

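View pics/t13.png

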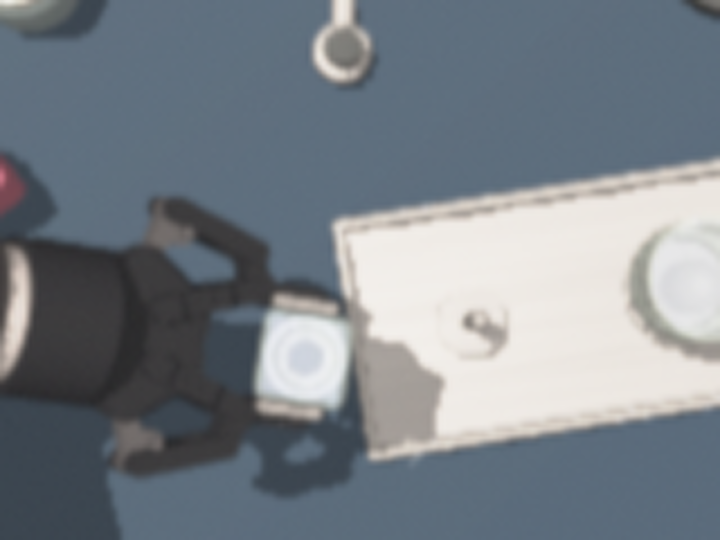

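```bash
cat >> h.py <<'E'
def inv(c,zm,yaw=-10,tilt=None):
    c=np.array(c);Rz=R.from_euler('z',np.radians(yaw)).as_matrix();s=.022
    b=np.array([[s,s],[s,-s],[-s,-s],[-s,s]]);th=np.linspace(0,2*np.pi,40)
    out=[np.c_[b,np.full(4,h)]@Rz.T+[*c,zm] for h in (.042,.132)]
    return out+[np.c_[.0145*np.cos(th)+c[0],.0145*np.sin(th)+c[1],np.full(40,zm)]]
E
python3 - <<'E'
from h import *
a,K,T=cam("wrist"); s,Ks,Ts=cam("scene");t,Kt,Tt=cam("top")
M=inv((.5245,.050),.1515)
crop(draw(a,K,T,M),240,60,420,400,1.75,"pics/a.png")
crop(draw(s,Ks,Ts,M),300,105,360,180,7,"pics/b.png")
crop(draw(t,Kt,Tt,M),285,205,335,255,8,"pics/c.png")
ims=[cv2.imread(f"pics/{k}.png") for k in "abc"]
cv2.imwrite("pics/j13.png",np.hstack([cv2.resize(i,(int(i.shape[1]*520/i.shape[0]),520)) for i in ims])[:,:1300])
for i in ims: print(i.shape)
A=pose()
W=np.array([.5245,.05,.1515,1]);print("mouth in tool",np.linalg.inv(A)@W)
E
```

```text
(595, 315, 3)
(525, 420, 3)
(400, 400, 3)
mouth in tool [-0.0001 -0.0764  0.0307  1.    ]
```

View pics/a.png

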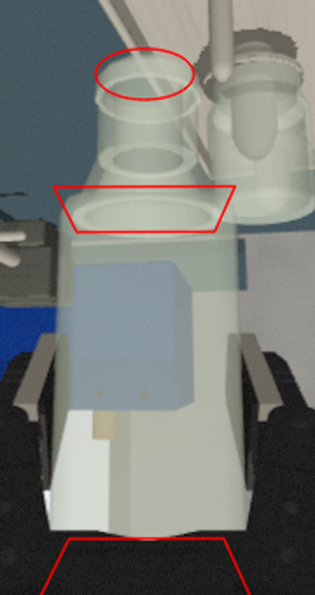

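View pics/b.png

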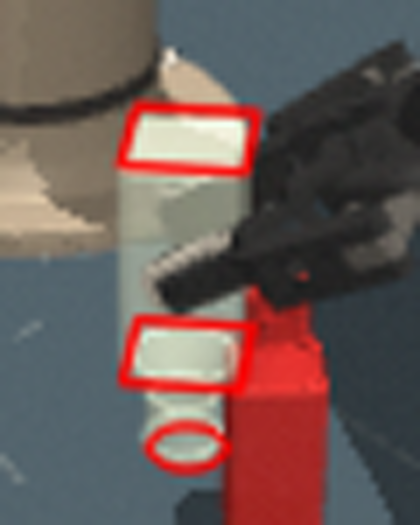

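View pics/c.png

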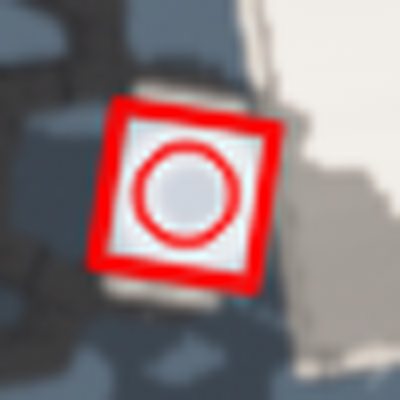

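```bash
python3 - <<'E'
from h import *
a,K,T=cam("wrist"); s,Ks,Ts=cam("scene")
crop(a,270,75,380,215,4,"pics/a1.png"); crop(s,310,110,350,175,8,"pics/b1.png")
crop(draw(a,K,T,inv((.5255,.0495),.1555)),270,75,380,215,4,"pics/a2.png");crop(draw(s,Ks,Ts,inv((.5255,.0495),.1555)),310,110,350,175,8,"pics/b2.png")
for k in "ab": cv2.imwrite(f"pics/{k}3.png",np.hstack([cv2.imread(f"pics/{k}1.png"),cv2.imread(f"pics/{k}2.png")])[:600,:800])
E
```

```text
(no output)
```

View pics/a3.png

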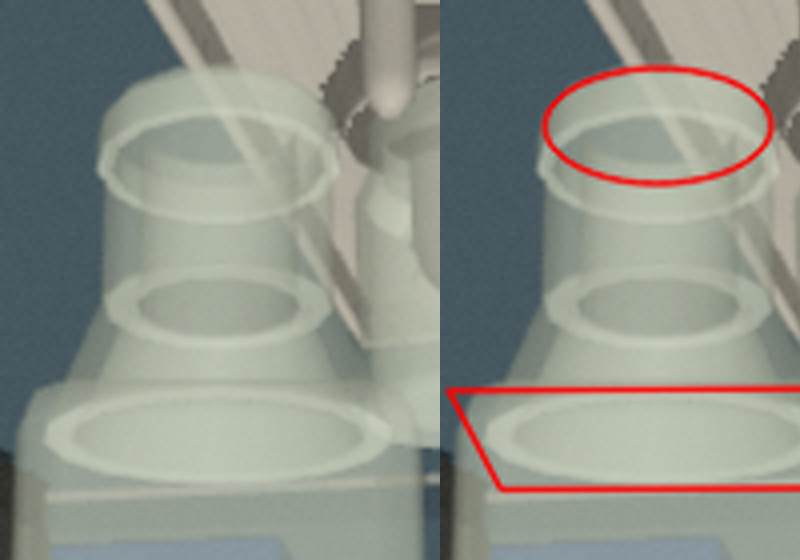

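View pics/b3.png

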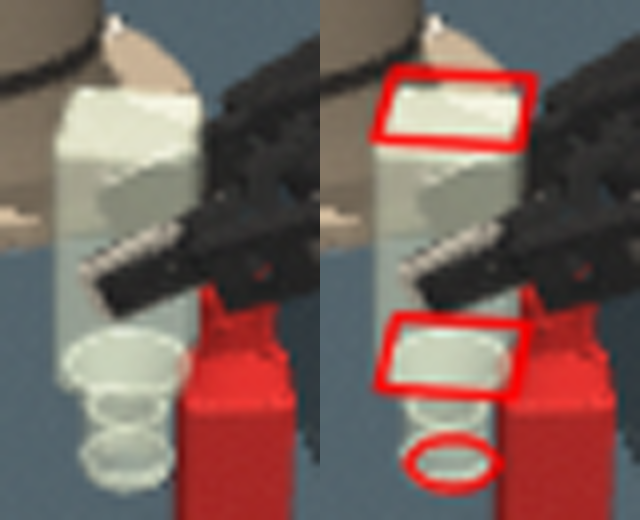

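```bash
python3 - <<'E'
from h import *
A=pose(); print(A[:3,:3].T@np.array([.019,-.0975,-.025])/8)
print(A[:3,:3].T@np.diag([1,1,1.])*1e-3)
E
```

```text
[0.0045 0.0031 0.0116]
[[ 0.001  -0.0002  0.    ]
 [-0.0001 -0.0005  0.0009]
 [-0.0002 -0.0009 -0.0005]]
```

Emit:
send_rows([
  [[0.0045,0.0031,0.0116],[0,0,0]],
  [[0.0045,0.0031,0.0116],[0,0,0]],
  [[0.0045,0.0031,0.0116],[0,0,0]],
  [[0.0045,0.0031,0.0116],[0,0,0]],
  [[0.0045,0.0031,0.0116],[0,0,0]],
  [[0.0045,0.0031,0.0116],[0,0,0]],
  [[0.0045,0.0031,0.0116],[0,0,0]],
  [[0.0045,0.0031,0.0116],[0,0,0]],
  [[0,0,0],[0,0,0]],
])

```text
clock: 26.4
tcp_pos: [0.541, -0.0603, 0.2082]
orientation: [2.087, -0.191, -0.105]
contact_force: [0.3, 0.0, -1.0]
grip_width: 0.0435
```

```bash
python3 - <<'E'
from h import *
o=r.get_obs();print(o["clock"],o["joints"],o["grip_width"],o["contact_force"]); A=pose();print(A)
a,K,T=cam("wrist"); s,Ks,Ts=cam("scene");t,Kt,Tt=cam("top")
cv2.imwrite("pics/w14.png",a[:,:,::-1]); crop(a,270,40,380,190,4,"pics/a14.png"); crop(s,265,140,325,220,7,"pics/s14.png");crop(t,315,195,375,255,8,"pics/t14.png")
E
```

```text
26.4 [-1.0116  0.7981  0.8201  1.8399  0.4022  1.2246 -0.6452] 0.043469645284885366 [ 0.3193  0.038  -0.9742]
[[ 0.9838 -0.0932 -0.1534  0.541 ]
 [-0.1795 -0.4913 -0.8523 -0.0603]
 [ 0.0041  0.866  -0.5001  0.2082]
 [ 0.      0.      0.      1.    ]]
```

View pics/a14.png

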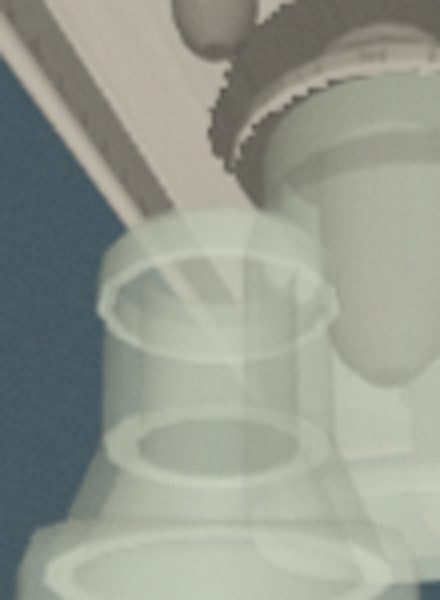

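View pics/s14.png

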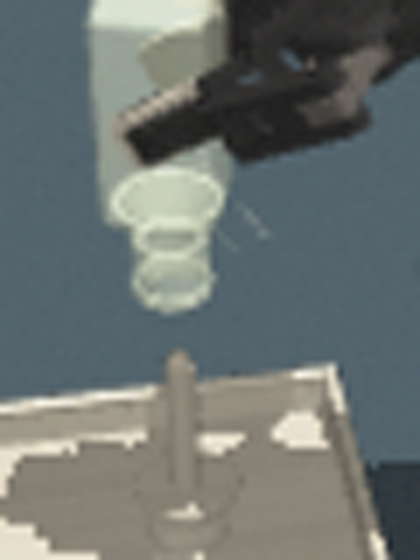

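View pics/t14.png

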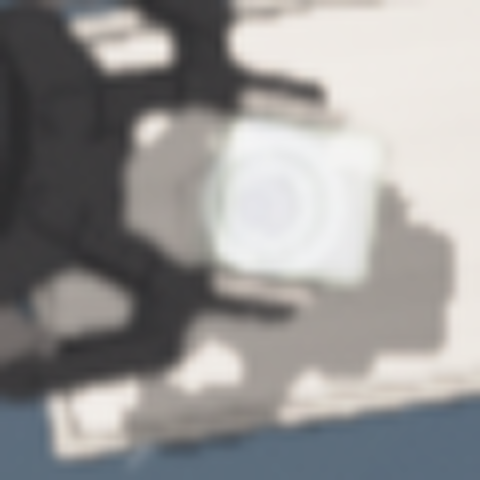

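Scene crop: mouth centre at (173,283), peg tip at (180,350). The mouth sits about 1–1.5 mm too far toward −y, and tool x is aligned. I correct that and descend partway.

Emit:
send_rows([
  [[-0.0002,-0.0007,-0.0013],[0,0,0]],
  [[0,-0.0043,0.0025],[0,0,0]],
  [[0,-0.0043,0.0025],[0,0,0]],
  [[0,-0.0043,0.0025],[0,0,0]],
  [[0,-0.0043,0.0025],[0,0,0]],
  [[0,0,0],[0,0,0]],
])

```text
clock: 27.3
tcp_pos: [0.5414, -0.0575, 0.1879]
orientation: [2.088, -0.189, -0.104]
contact_force: [-0.2, -0.9, -2.4]
grip_width: 0.0435
```

```bash
python3 - <<'E'
from h import *
o=r.get_obs();print(o["clock"],o["contact_force"]); A=pose();print(A)
a,K,T=cam("wrist"); s,Ks,Ts=cam("scene")
crop(a,270,20,380,170,4,"pics/a15.png"); crop(s,270,160,315,220,9,"pics/s15.png")
cv2.imwrite("pics/j15.png",np.hstack([cv2.resize(cv2.imread("pics/a15.png"),(396,540)),cv2.imread("pics/s15.png")]))
E
```

```text
27.3 [-0.218  -0.8558 -2.4423]
[[ 0.9841 -0.0919 -0.1519  0.5414]
 [-0.1775 -0.4918 -0.8524 -0.0575]
 [ 0.0036  0.8658 -0.5003  0.1879]
 [ 0.      0.      0.      1.    ]]
```

View pics/j15.png

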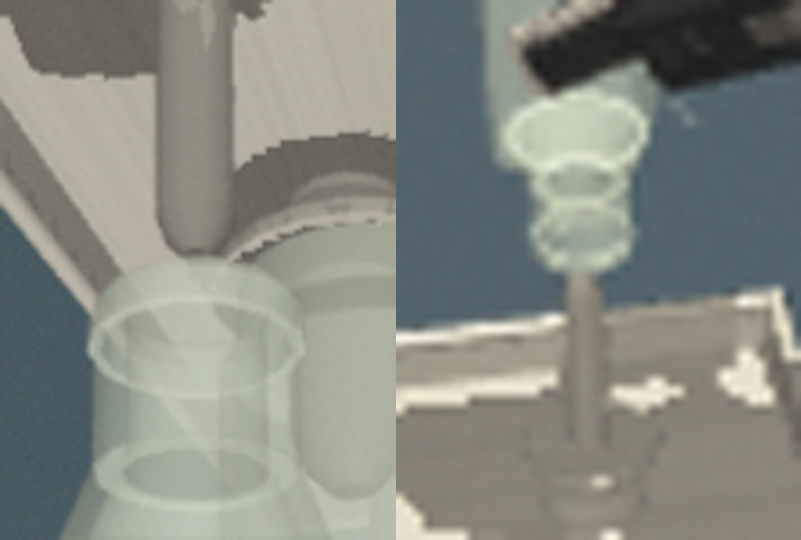

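Aligned in both views (mouth 583 vs peg 584 in scene; 196 vs 195 in wrist). I lower it gently.

Emit:
send_rows([
  [[0,-0.0026,0.0015],[0,0,0]],
  [[0,-0.0026,0.0015],[0,0,0]],
  [[0,-0.0026,0.0015],[0,0,0]],
  [[0,-0.0026,0.0015],[0,0,0]],
  [[0,-0.0026,0.0015],[0,0,0]],
  [[0,-0.0026,0.0015],[0,0,0]],
  [[0,-0.0026,0.0015],[0,0,0]],
  [[0,0,0],[0,0,0]],
])

```text
clock: 28.4
tcp_pos: [0.5416, -0.0575, 0.1671]
orientation: [2.088, -0.189, -0.104]
contact_force: [0.1, 0.5, -2.5]
grip_width: 0.0435
```

```bash
python3 - <<'E'
from h import *
o=r.get_obs();print(o["clock"],o["contact_force"],o["moment"]); A=pose();print(A)
a,K,T=cam("wrist"); s,Ks,Ts=cam("scene")
crop(a,270,10,380,160,4,"pics/a16.png"); crop(s,270,160,315,220,9,"pics/s16.png")
cv2.imwrite("pics/j16.png",np.hstack([cv2.resize(cv2.imread("pics/a16.png"),(396,540)),cv2.imread("pics/s16.png")]))
E
```

```text
28.4 [ 0.0945  0.4519 -2.5331] [ 1.2637 -0.2713  0.0278]
[[ 0.9841 -0.0922 -0.1517  0.5416]
 [-0.1775 -0.492  -0.8523 -0.0575]
 [ 0.0039  0.8657 -0.5005  0.1671]
 [ 0.      0.      0.      1.    ]]
```

View pics/j16.png

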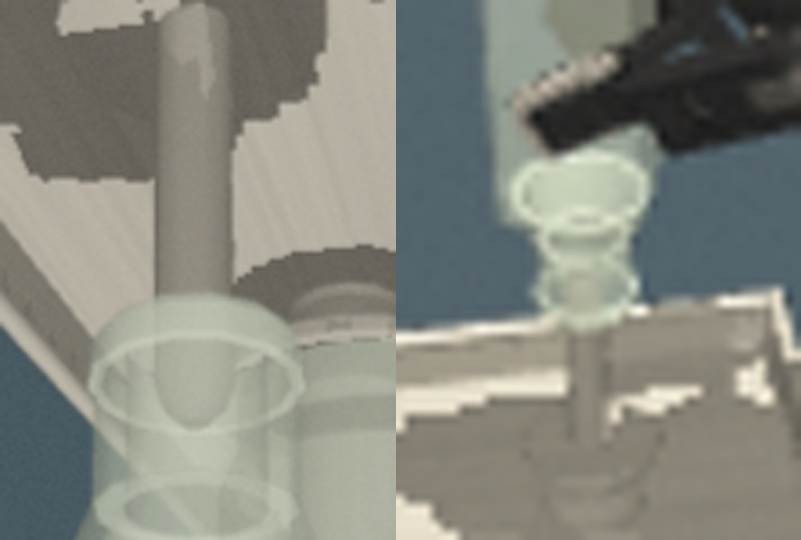

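The peg tip is inside the neck in both views, with no side force. I lower further.

Emit:
send_rows([
  [[0,-0.0034,0.002],[0,0,0]],
  [[0,-0.0034,0.002],[0,0,0]],
  [[0,-0.0034,0.002],[0,0,0]],
  [[0,-0.0034,0.002],[0,0,0]],
  [[0,-0.0034,0.002],[0,0,0]],
  [[0,0,0],[0,0,0]],
])

```text
clock: 29.25
tcp_pos: [0.5416, -0.0576, 0.1473]
orientation: [2.088, -0.189, -0.104]
contact_force: [0.1, -0.3, -2.3]
grip_width: 0.0435
```

Emit:
send_rows([
  [[0,-0.0034,0.002],[0,0,0]],
  [[0,-0.0034,0.002],[0,0,0]],
  [[0,-0.0034,0.002],[0,0,0]],
  [[0,-0.0034,0.002],[0,0,0]],
  [[0,-0.0034,0.002],[0,0,0]],
  [[0,0,0],[0,0,0]],
])

```text
clock: 30.0
tcp_pos: [0.5417, -0.0578, 0.1276]
orientation: [2.088, -0.189, -0.104]
contact_force: [0.0, -0.1, -2.0]
grip_width: 0.0433
```

```bash
python3 - <<'E'
from h import *
o=r.get_obs();print(o["clock"],o["contact_force"],o["moment"]); A=pose();print(A)
a,K,T=cam("wrist"); s,Ks,Ts=cam("scene")
crop(a,270,10,380,160,4,"pics/a17.png"); crop(s,270,160,315,220,9,"pics/s17.png")
cv2.imwrite("pics/j17.png",np.hstack([cv2.resize(cv2.imread("pics/a17.png"),(396,540)),cv2.imread("pics/s17.png")]))
E
```

```text
30.0 [ 0.0367 -0.0789 -2.0002] [ 1.2697 -0.2491 -0.0006]
[[ 0.9841 -0.092  -0.1518  0.5417]
 [-0.1775 -0.4919 -0.8524 -0.0578]
 [ 0.0038  0.8657 -0.5005  0.1276]
 [ 0.      0.      0.      1.    ]]
```

View pics/j17.png

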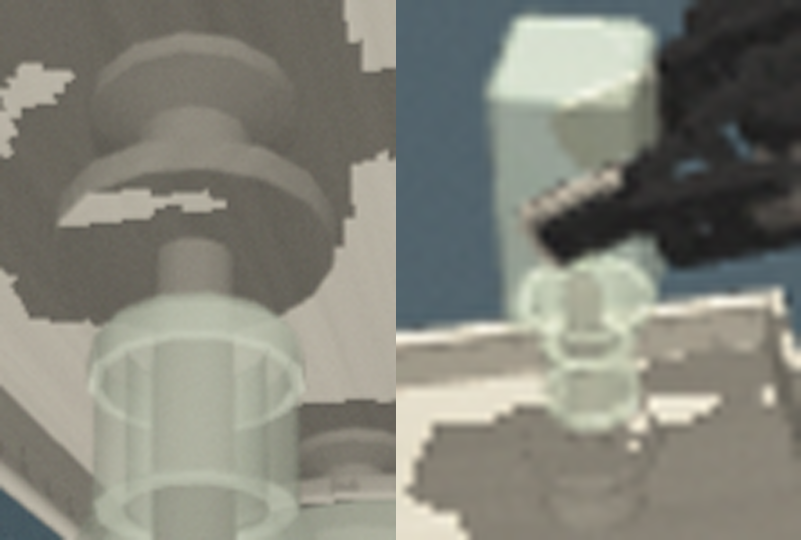

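Emit:
send_rows([
  [[0,-0.0022,0.0013],[0,0,0]],
  [[0,-0.0022,0.0013],[0,0,0]],
  [[0,-0.0022,0.0013],[0,0,0]],
  [[0,-0.0022,0.0013],[0,0,0]],
  [[0,0,0],[0,0,0]],
])

```text
clock: 30.72
tcp_pos: [0.5417, -0.0579, 0.1174]
orientation: [2.088, -0.189, -0.104]
contact_force: [0.1, 0.1, -1.7]
grip_width: 0.0434
```

Emit:
send_rows([
  [[0,-0.0009,0.0005],[0,0,0]],
  [[0,-0.0009,0.0005],[0,0,0]],
  [[0,0,0],[0,0,0]],
])

```text
clock: 31.1
tcp_pos: [0.5418, -0.0578, 0.1155]
orientation: [2.088, -0.189, -0.103]
contact_force: [0.1, -0.9, -1.8]
grip_width: 0.0434
```

Emit:
send_rows([
  [[0,-0.0009,0.0005],[0,0,0]],
  [[0,0,0],[0,0,0]],
])

```text
clock: 31.35
tcp_pos: [0.5418, -0.0578, 0.1145]
orientation: [2.088, -0.189, -0.103]
contact_force: [-1.0, 0.2, -2.6]
grip_width: 0.0434
```

Emit:
send_rows([
  [[0,-0.0009,0.0005],[0,0,0]],
  [[0,0,0],[0,0,0]],
])

```text
clock: 31.6
tcp_pos: [0.5419, -0.0579, 0.1138]
orientation: [2.088, -0.189, -0.103]
contact_force: [0.1, 0.9, 0.2]
grip_width: 0.0436
```

```bash
python3 - <<'E'
from h import *
a,K,T=cam("wrist"); s,Ks,Ts=cam("scene")
crop(a,270,10,380,160,4,"pics/a18.png"); crop(s,270,160,315,220,9,"pics/s18.png")
cv2.imwrite("pics/j18.png",np.hstack([cv2.resize(cv2.imread("pics/a18.png"),(396,540)),cv2.imread("pics/s18.png")]))
E
```

```text
(no output)
```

View pics/j18.png

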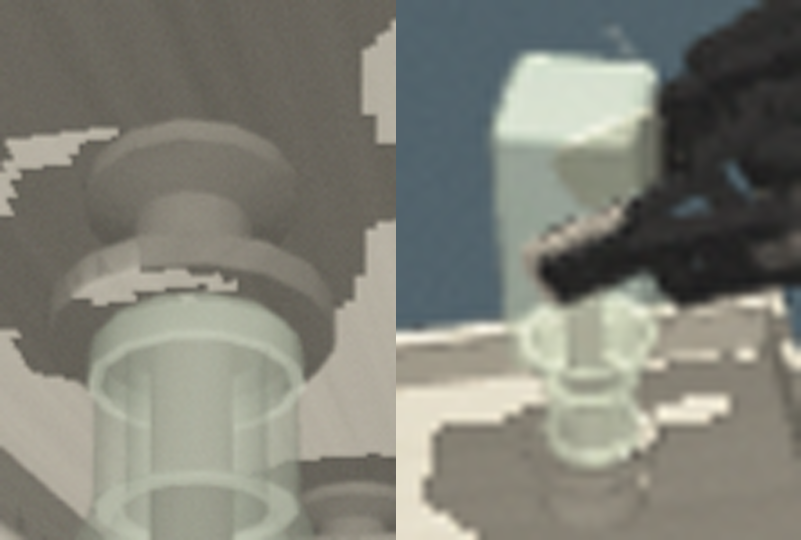

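Emit:
send_rows([
  [[0,-0.0007,0.0004],[0,0,0]],
  [[0,0,0],[0,0,0]],
])

```text
clock: 31.95
tcp_pos: [0.5419, -0.0579, 0.1137]
orientation: [2.087, -0.19, -0.103]
contact_force: [-1.7, 2.9, 6.2]
grip_width: 0.0435
```

The mouth rests on the collar (force rises from −2 to +6 N, height agrees). I ease off slightly and release.

Emit:
send_rows([
  [[0,0.0003,-0.0002],[0,0,0]],
  [[0,0,0],[0,0,0]],
])

```text
clock: 32.2
tcp_pos: [0.542, -0.0579, 0.1137]
orientation: [2.088, -0.19, -0.103]
contact_force: [-1.1, 2.6, 5.6]
grip_width: 0.0432
```

Emit:
send_rows([
  [[0,0,0],[0,0,0]],
  [[0,0,0],[0,0,0]],
  [[0,0,0],[0,0,0]],
  [[0,0,0],[0,0,0]],
  [[0,0,0],[0,0,0]],
  [[0,0,0],[0,0,0]],
  [[0,0,0],[0,0,0]],
  [[0,0,0],[0,0,0]],
], fingers=0)

```text
clock: 33.2
tcp_pos: [0.5419, -0.0578, 0.1131]
orientation: [2.088, -0.189, -0.103]
contact_force: [0.3, 1.0, -0.8]
grip_width: 0.0851
```

```bash
python3 - <<'E'
from h import *
o=r.get_obs();print(o["clock"],o["contact_force"],o["joints"])
a,K,T=cam("wrist"); s,Ks,Ts=cam("scene")
crop(a,230,10,420,400,1.4,"pics/a19.png"); crop(s,265,150,325,225,7.2,"pics/s19.png")
cv2.imwrite("pics/j19.png",np.hstack([cv2.resize(cv2.imread("pics/a19.png"),(266,540)),cv2.imread("pics/s19.png")]))
E
```

```text
33.2 [ 0.2711  0.9673 -0.8228] [-0.9683  0.9423  0.7456  1.8486  0.3452  1.1063 -0.7217]
```

View pics/j19.png

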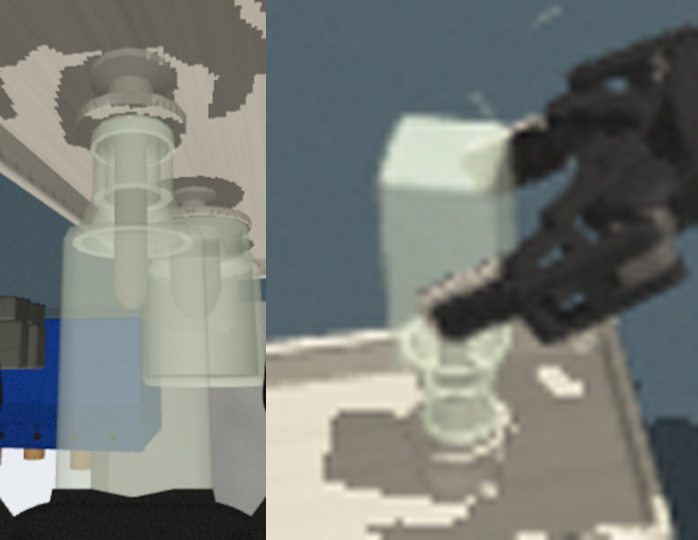

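The bottle stands over the peg, free of the fingers. I retreat straight back.

Emit:
send_rows([
  [[0,0,-0.005],[0,0,0]],
  [[0,0,-0.01],[0,0,0]],
  [[0,0,-0.015],[0,0,0]],
  [[0,0,-0.015],[0,0,0]],
  [[0,0,-0.015],[0,0,0]],
  [[0,0,-0.015],[0,0,0]],
  [[0,0,-0.015],[0,0,0]],
  [[0,0,-0.015],[0,0,0]],
  [[0,0,-0.015],[0,0,0]],
  [[0,0,-0.01],[0,0,0]],
  [[0,0,0],[0,0,0]],
  [[0,0,0],[0,0,0]],
])

```text
clock: 34.8
tcp_pos: [0.5613, 0.0525, 0.1781]
orientation: [2.088, -0.19, -0.104]
contact_force: [-0.2, 0.4, -0.3]
grip_width: 0.0857
```

```bash
python3 - <<'E'
from h import *
o=r.get_obs();print(o["clock"],o["contact_force"],np.abs(o["qvel"]).max(),o["tcp_pos"])
s,Ks,Ts=cam("scene");t,Kt,Tt=cam("top")
M=inv((.544,-.0485),.033,-10)
crop(s,265,150,325,225,7,"pics/s20.png");crop(draw(s,Ks,Ts,M),265,150,325,225,7,"pics/s20m.png")
cv2.imwrite("pics/j20.png",np.hstack([cv2.imread("pics/s20.png"),cv2.imread("pics/s20m.png")])[:,:800])
cv2.imwrite("pics/s20f.png",s[:,:,::-1]); crop(t,220,90,480,280,3,"pics/t20.png")
E
```

```text
34.8 [-0.2006  0.4494 -0.3266] 0.004267022029468498 [0.5613 0.0525 0.1781]
```

View pics/j20.png

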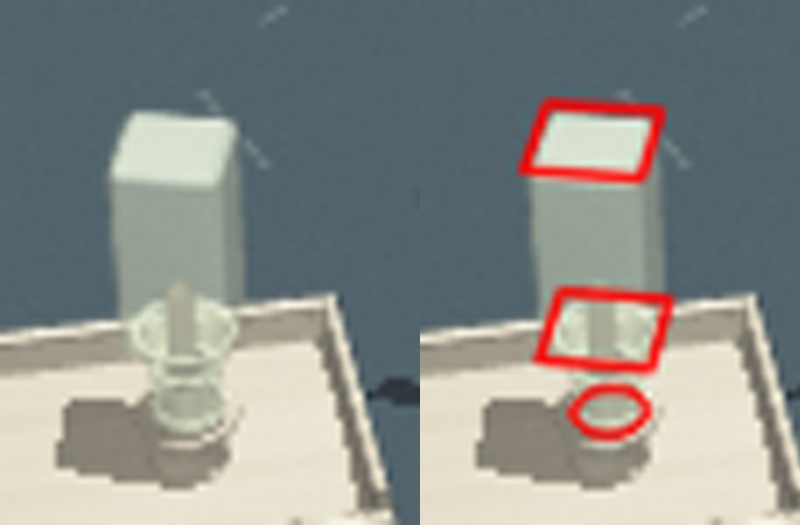

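View pics/s20f.png

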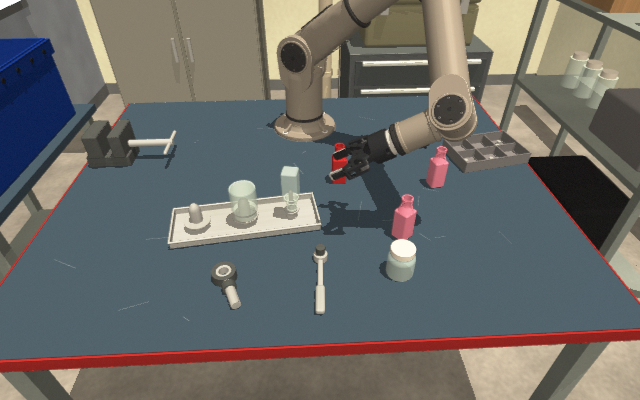

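View pics/t20.png

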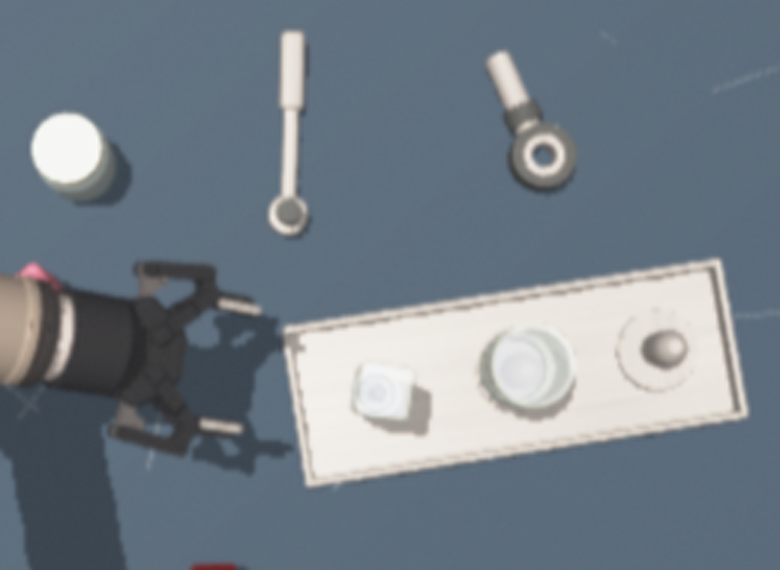

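The bottle stands upright over the thin peg (scene 290,190), with its mouth on the collar at (292,210). The jar at (243,205), ratchet, rod end and closed jar are at their first pixels, and the gripper is clear. I hand in.

```bash
python3 -c "
from bench import r
print(r.hand_in())"
```

```text
the job is handed in; nothing more can be done
None
```

I took the clear bottle by its upper body and laid it on its side on the bench. There I let go of it, gripped it again round the middle, turned it neck down and lowered it over the thin peg. The collar stopped it at about 6 N; I then released it and backed off. The arm's clock read about 35 s when I handed the job in; no verdict is reported.

**Last checks:**
- **Bottle:** in the scene picture it stands upright on the peg with its mouth at the collar. The height at contact agreed with the 33 mm collar to about 1 mm.
- **Other things:** the jar, ratchet, rod end and closed jar show no visible shift in the last scene picture. The red and pink bottles are also still standing.
- **Robot:** the gripper was clear of everything and the arm was at rest.

**Disagreements:** the drawn bottle outline sat a few millimetres off the bottle in the scene view. The cameras' peg positions also differed by about 2 mm at its tip and up to 8 mm at the collar. I did the final alignment by comparing mouth and peg directly in the wrist and scene pictures.

**Close call:** joint 5 came within about 0.01 rad of its lower limit during the first approach. I reduced the tool's lean and no reading passed the limit.

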